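# Change the containers on the portion scale and zero it

### The job

The steel pan on the scale has been weighed: let it and the empty wooden tea canister change places, the pan lengthwise in the gap of the tray between the two glass jars and the salt box, the canister in the middle of the scale's platform. With the canister standing free on the scale, press the scale's tare key all the way down. Keep the pan and the canister upright, and do not shift or topple the jars or the salt box.

Things in the scene. Friction and masses are not known exactly. Their poses are not given: they have to be found in the camera images.
- pan: Deep open steel pan, 141 (its x) x 107 (its y) x 88 mm high, 0.36 kg, a little dark topping at the bottom; origin at the centre of its underside, z up. The walls lean slightly outward and are pinched at the rim with one finger inside, about 12 mm thick there. It starts on the scale's platform, long side across the scale.
- canister: Round open wooden tea canister without its lid, 79 mm outside diameter, 87 mm high, wall about 8 mm thick, 0.16 kg; origin at the centre of its underside, z up. It starts in the gap of the tray.
- salt_box: Wooden box with a hinged lid and small knob, 91 mm high, 93 mm wide along the tray, 124 mm deep, standing in the tray on the -y side of the gap; origin at the centre of its underside. Leave it.
- gap (a point): Middle of the gap in the shallow steel tray, on its floor, 6 mm over the worktop. x points across the tray away from the robot, y along the row. Between jars and salt box the gap is 127 mm wide (y); the tray's floor is 209 mm long (x), its rim 15 mm over the worktop. The pan belongs here with its 141 mm length along x, either way round.
- platform (a point): Centre of the top of the scale's steel platform (118 x 146 mm), 34 mm over the worktop; x points away from the scale's front, y to its left. A clear draught guard with wire edges stands 84 mm above the platform on three sides, inner faces at y = +-82 mm and x = +65 mm; open in front, sides begin at x = -52 mm. The console reaches to x = -165 mm, no higher than the platform.
- tare_key (a point): Centre of the top of the tare key, a dark rubber key 30 (x) x 52 (y) mm on the right of the scale's front console, 43 mm over the worktop when up; x and y as for the platform.
- tare (a joint): Tare key's travel in m: 0 up, 0.006 fully down; sprung, about 4.5 N at the bottom.
- jar_far: Lidded glass jar, 54 mm diameter, 85 mm high, standing in the tray on the +y side of the gap, the one farther from the robot of two in a row across the tray; origin at the centre of its underside. Leave it.
- jar_near: Lidded glass jar, 54 mm diameter, 85 mm high, standing in the tray on the +y side of the gap, the one nearer to the robot of two in a row across the tray; origin at the centre of its underside. Leave it.
Not all that is in view belongs to the job. What is shaped like the pan but red is not meant. Leave any blue look-alike of the canister alone.

How it is judged:
By the outcome, as a careful person would: the job done as asked, in the order asked, and still so for the second after the job is handed in, with the robot touching nothing.
It also fails if it takes over 72 s, if anything falls off the work surface, if the arm or the gripper's body presses on something with over 40 N, if the wrist force passes 120 N, or if a joint passes its speed limit or range.

### The arm

A 7-joint arm with a two-finger parallel gripper is mounted at the origin on a cart in front of the work surface, level with it; the furniture and walls round the work are solid. World frame = base frame: x ahead of the robot, y to its left, z up, the work surface at z = 0. Lengths are in m, angles in rad, forces in N, time in s.
With the tool pointing down it reaches from about 0.4 to 0.875 m from the base axis. Payload 4.4 kg.
Tool frame: the origin (TCP) lies at the very end of the fingers, on their centre line; the grasp point (between the pads) lies 19 mm behind it; z points along the fingers, x is the direction in which the jaws open and shut, and the axes are right-handed (so a half turn about z gives the same grasp; the last joint's range is limited). The gripper opens to 85 mm and grips with 20 to 120 N. Pads are 22 mm wide; open, the fingers measure 114 mm over their backs; the gripper's body (76 mm by 85 mm) begins 54 mm behind the grasp point. The pads swing forward as they close: fully open they stand 13 mm farther back than shut.
Start: joints at [1.236, 0.628, 0.038, 1.517, -0.027, 0.996, -0.02], TCP at [0.173, -0.627, 0.231] pointing down, gripper open.
Joint ranges: [-3.06, 3.06], [-0.37, 2.12], [-1.25, 1.32], [0.18, 2.47], [-1.1, 4.24], [0.23, 1.98], [-2.94, 2.94]. Speed limits (rad/s): [2.57, 2.57, 3.14, 3.14, 3.14, 3.14, 3.14].

### API

Orientations are given as a unit quaternion [x, y, z, w].
In Python, from cell import robot gives the robot as it stands.
- The arm moves only by the tool drive_tool, never from a script. Its argument "targets" is a list of rows, each a list of 2 entries, a list of its own where there are three numbers: the shift along the tool's x, y, z in mm, then the turn about the tool's z in degrees. In form: [[[x, y, z], twist], ...]. A call has 1 to 5 rows; each row shifts and turns the commanded pose from where the row before left it, along the tool's axes as they then stand; what a row does not reach is not made up. A row lasts 1/8 s, in which the tool goes at most 62.5 mm and 10.7 degrees, less where a joint would pass 70% of its speed; a pose out of reach is approached as far as the arm can. A call is refused whole if a number of a shift passes 62.5 or a number of a turn 10.7, either way. A call with a gripper value outside its range is refused whole. "fingers" is the opening in per cent of the stroke, from 0 (shut) to 100 (fully open), set as the call begins (left out, the last holds). The fingers move at their own pace and stop on an object; the grip force is fixed at half the most. Time passes only in rows, so rows that do not move let the fingers close. It gives the time, the measured TCP pose, the force and the opening at its end, in the units of the state.
- robot.observe(): the state, without advancing time (a new reading comes with each control period).
- robot.camera(name): name is "scene" or "top" or "wrist"; returns (picture, depth): 420x560x3 uint8, red, green, blue; 420x560 float32, m along the optical axis (not along the pixel's ray), 0 where there is no reading.
- robot.camera_model(name): a dict with "fx", "fy", "cx", "cy" (pixels), "world_from_camera" (4x4, takes a point from camera to world coordinates); the wrist camera has in their place "hand_eye" (4x4, takes a point from camera to tool coordinates, whose origin is the TCP and whose axes are the tool frame's). Camera axes: x right, y up, looking along -z (the intrinsics and any distortion apply to the point x, -y, -z); pixel columns grow to the right and rows downward; lengths in m; the calibration is good to about 2 mm. A picture is of the moment at which its call begins: read the wrist's pose just before it. camera_model takes no time and is no camera call.
- robot.hand_in(): hands the job in, once; it reports no verdict.
Trained networks look in the newest picture that a camera, given by its name, has taken for a name from the list of things; names that differ only in an ending like _2 or _b are one class to them, and where a whole thing is asked for, a point or a joint stands for the part that bears it (a point fixed in the world has none). Each returns a list of dicts, best first, with "score" (0 to 1); they miss things now and then, are a little off and sometimes report something else, mostly with a low value. They report only what shows in the picture. A call takes as long as a camera call. They do not tell look-alikes from the thing itself.
- robot.boxes_of(camera, target): "at" ([x, y, z] in m, in world coordinates, good to about 4 mm: the middle of the surface that is visible of it).
- robot.landmark_of(camera, target): "at" ([x, y, z] in m, in world coordinates, good to about 4 mm: a listed point, or the origin of a listed thing).
The state is a dict: "t": time; "q": joint angles; "dq": joint speeds; "joint_torque": joint torques, N m; "tcp_pos": TCP position; "tool_rot": TCP orientation; "contact_force": force on the tool from outside, world axes, zero at the start; "torque": the same for the moment, N m; "gripper_width": finger opening in m.
Only numpy, scipy, OpenCV 4.12 (cv2) and the standard library are available. Lean on these libraries where they do the work, as an engineer would, in place of code of your own. Each camera call takes 0.05 s, during which the arm holds its last target.

## Working session

There is one attempt and no reset: what is moved stays moved. The work goes in short steps, Python scripts to look and compute and a tool call to move; the robot and the scene stay as the last step left them, time stands still between calls to the robot, and variables do not carry over. Pictures are saved under pics/ and viewed, and the job is handed in when it is done.

Besides the shell and the picture viewer there is one more tool, called after "Emit:" by a JSON object that holds its "api" and its "payload". drive_tool: Moves the arm, as the interface text tells. Its arguments: {"type":"object","properties":{"targets":{"type":"array"},"fingers":{"type":"number"}},"required":["targets"]}

```bash
ls; mkdir -p pics; python3 - <<'E'
from cell import robot
import cv2
s=robot.observe()
for k in ('t','tcp_pos','tool_rot','gripper_width','contact_force'): print(k,s[k])
for c in ('scene','top'):
    p,d=robot.camera(c); cv2.imwrite(f'pics/{c}0.png',p[:,:,::-1])
    m=robot.camera_model(c); print(c,m)
    for n in ('pan','canister','gap','platform','tare_key','salt_box','jar_far','jar_near'):
        try: print(n,[(round(r['score'],2),[round(float(v),3) for v in r['at']]) for r in robot.landmark_of(c,n)])
        except Exception as e: print(n,e)
E
```

```text
pics
t 0.0
tcp_pos [ 0.17245892 -0.62605437  0.23038403]
tool_rot [ 7.95478726e-01 -6.05980769e-01 -7.70853989e-04 -5.56708354e-04]
gripper_width 0.085240312113762
contact_force [-0.75211599 -0.56655602  0.05490446]
scene {'fx': 534.438534519316, 'fy': 534.438534519316, 'cx': 283.354758819132, 'cy': 205.7168234765653, 'world_from_camera': array([[-0.70181946,  0.45743105, -0.54608266, -0.38746987],
       [-0.71222433, -0.4359088 ,  0.55019999,  0.76165193],
       [ 0.01363632,  0.77507442,  0.6317228 ,  1.11419642],
       [ 0.        ,  0.        ,  0.        ,  1.        ]])}
pan [(0.71, [0.387, -0.713, -0.0]), (0.59, [0.552, -0.299, 0.035]), (0.59, [0.558, -0.539, -0.004])]
canister [(0.89, [0.641, 0.147, 0.007]), (0.7, [0.589, 0.362, 0.001])]
gap [(0.79, [0.645, 0.153, 0.007])]
platform [(0.7, [0.554, -0.294, 0.029])]
tare_key [(0.41, [0.42, -0.303, 0.042])]
salt_box [(0.63, [0.638, 0.039, 0.001])]
jar_far [(0.72, [0.676, 0.239, 0.009])]
jar_near [(0.47, [0.638, 0.039, 0.002])]
top {'fx': 386.6891306931845, 'fy': 386.6891306931845, 'cx': 280.3314525638963, 'cy': 205.5834864659845, 'world_from_camera': array([[ 0.02381342,  0.98202324, -0.18725188,  0.26282732],
       [-0.99948527,  0.02741416,  0.01666301, -0.16766165],
       [ 0.02149681,  0.1867587 ,  0.98217059,  1.44803958],
       [ 0.        ,  0.        ,  0.        ,  1.        ]])}
pan [(0.88, [0.392, -0.713, 0.002]), (0.63, [0.554, -0.298, 0.035]), (0.62, [0.564, -0.535, -0.003])]
canister [(0.9, [0.595, 0.36, 0.0]), (0.76, [0.641, 0.148, 0.006])]
gap [(0.87, [0.648, 0.154, 0.006])]
platform [(0.76, [0.552, -0.296, 0.035]), (0.46, [0.674, 0.241, 0.006])]
tare_key []
salt_box []
jar_far [(0.69, [0.674, 0.237, 0.011]), (0.67, [0.555, -0.298, 0.037])]
jar_near [(0.51, [0.614, 0.239, 0.007])]
```

View pics/scene0.png

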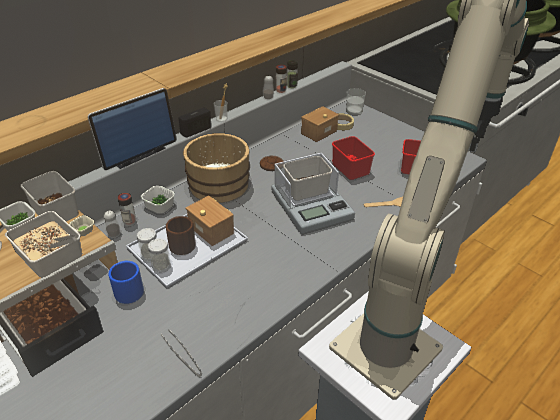

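View pics/top0.png

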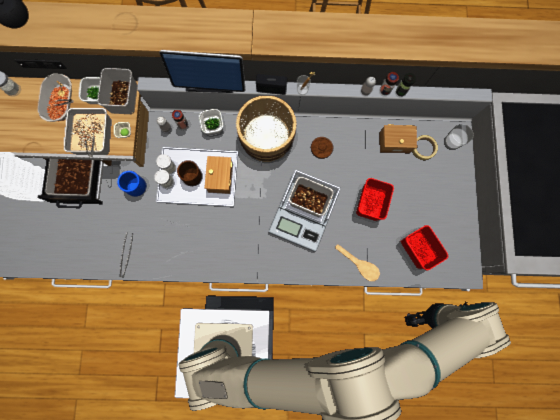

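Pan candidates in the top picture: steel with dark topping at (310,198) on the scale, and red ones at (375,199) and (425,248). The steel one on the scale is meant. Canister candidates: brown wood at (189,173) in the tray gap and blue at (131,183). The brown one is meant. I'll confirm both in enlarged crops and build height maps.

```bash
cat > h.py <<'E'
import numpy as np, cv2
from cell import robot
def cloud(c, p=None,d=None):
    if p is None: p,d=robot.camera(c)
    m=robot.camera_model(c)
    v,u=np.mgrid[0:d.shape[0],0:d.shape[1]]
    X=np.stack([(u-m['cx'])/m['fx']*d, -(v-m['cy'])/m['fy']*d, -d],-1)
    if 'world_from_camera' in m: T=m['world_from_camera']
    else:
        from scipy.spatial.transform import Rotation as R
        s=robot.observe(); W=np.eye(4); W[:3,:3]=R.from_quat(s['tool_rot']).as_matrix(); W[:3,3]=s['tcp_pos']; T=W@m['hand_eye']
    P=X@T[:3,:3].T+T[:3,3]
    P[d<=0]=np.nan
    return p,d,P
E
python3 - <<'E'
from h import *
p,d,P=cloud('top'); np.savez('top.npz',p=p,d=d,P=P)
p2,d2,P2=cloud('scene'); np.savez('scene.npz',p=p2,d=d2,P=P2)
cv2.imwrite('pics/topc.png',cv2.resize(p[135:255,120:400,::-1],None,fx=2.8,fy=2.8,interpolation=cv2.INTER_CUBIC))
cv2.imwrite('pics/scenec.png',cv2.resize(p2[140:280,100:370,::-1],None,fx=2.9,fy=2.9,interpolation=cv2.INTER_CUBIC))
# ortho height map: row = x descending, col = -y
def ortho(P,p,x0,x1,y0,y1,res=.0015):
    H=int((x1-x0)/res);W=int((y1-y0)/res)
    z=np.full((H,W),-1.);img=np.zeros((H,W,3),np.uint8)
    ok=np.isfinite(P[...,0])
    Q=P[ok];C=p[ok]
    i=((x1-Q[:,0])/res).astype(int);j=((y1-Q[:,1])/res).astype(int)
    k=(i>=0)&(i<H)&(j>=0)&(j<W)
    o=np.argsort(Q[k,2])
    z[i[k][o],j[k][o]]=Q[k][o][:,2];img[i[k][o],j[k][o]]=C[k][o]
    return z,img
PP=np.concatenate([P.reshape(-1,3),P2.reshape(-1,3)]);pp=np.concatenate([p.reshape(-1,3),p2.reshape(-1,3)])
z,img=ortho(PP[:,None],pp[:,None],.35,.85,-.5,.42,.0025)
zz=np.clip(z*1700,0,255).astype(np.uint8)
cv2.imwrite('pics/hm.png',cv2.resize(cv2.applyColorMap(zz,cv2.COLORMAP_JET),None,fx=2.1,fy=2.1,interpolation=cv2.INTER_NEAREST))
E
```

```text
(no output)
```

View pics/topc.png

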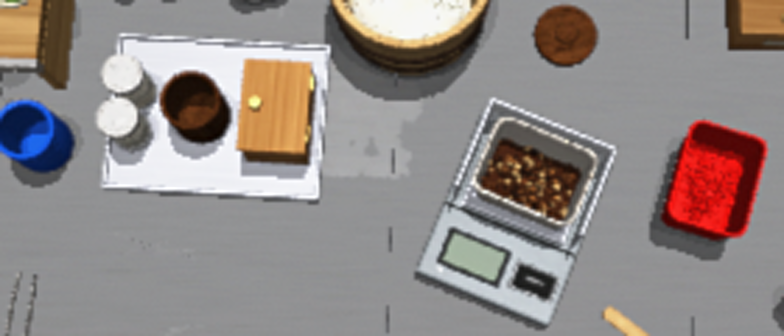

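View pics/scenec.png

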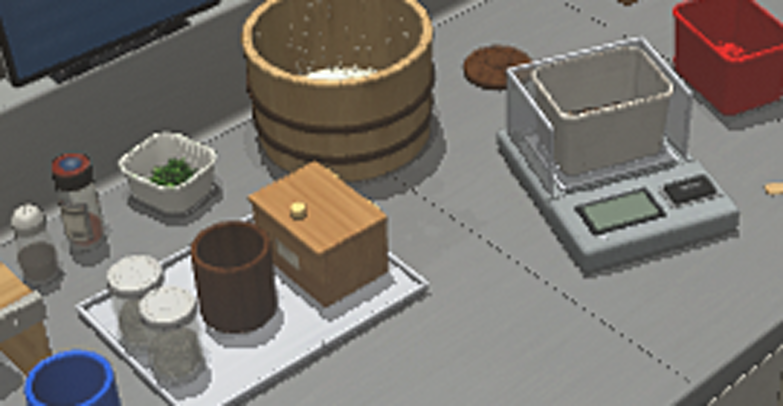

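View pics/hm.png

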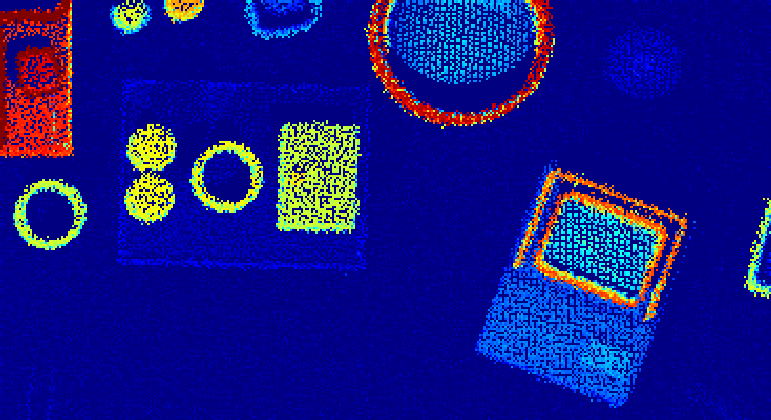

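The crops confirm it. The steel pan with dark topping is inside the guard, with the console in front and the key on its right. The brown canister is between the white-lidded jars and the salt box. Next I fit the geometry.

```bash
cat > fit.py <<'E'
from h import *
from scipy.optimize import least_squares
def rect(Q,name):
    r=cv2.minAreaRect(Q[:,:2].astype(np.float32)); print(name,len(Q),'c',np.round(r[0],4),'size',np.round(r[1],4),'ang',round(r[2],2),'z',np.round(np.percentile(Q[:,2],[5,50,95]),4)); return r
def circ(Q,name,r0):
    f=least_squares(lambda a:np.hypot(Q[:,0]-a[0],Q[:,1]-a[1])-a[2],[*Q[:,:2].mean(0),r0],loss='soft_l1',f_scale=.003)
    print(name,len(Q),np.round(f.x,4),'z',np.round(np.percentile(Q[:,2],[5,50,95]),4)); return f.x
def sel(P,x,y,z,rad=None,c=None):
    k=(P[:,0]>x[0])&(P[:,0]<x[1])&(P[:,1]>y[0])&(P[:,1]<y[1])&(P[:,2]>z[0])&(P[:,2]<z[1]); return P[k]
E
python3 - <<'E'
from fit import *
for n in ('top','scene'):
    P=np.load(n+'.npz')['P'].reshape(-1,3); P=P[np.isfinite(P[:,0])]
    print('==',n, 'table z',np.median(sel(P,(.4,.5),(-.1,.1),(-.03,.03))[:,2]))
    Q=sel(P,(.45,.70),(-.42,-.18),(.108,.14)); 
    k=np.hypot(Q[:,0]-.553,Q[:,1]+.297)<.09
    # pan rim: within rotated rectangle
    for yaw in (-18,):
        a=np.radians(yaw);R=np.array([[np.cos(a),-np.sin(a)],[np.sin(a),np.cos(a)]])
        L=(Q[:,:2]-[.553,-.297])@R
        kk=(abs(L[:,0])<.0605)&(abs(L[:,1])<.077)
        rect(Q[kk],'pan rim'); rect(Q[~kk],'guard')
        G=Q[kk]; 
        # inner mean of rim: fit lines: short side etc
    rect(sel(P,(.40,.66),(-.45,-.15),(.02,.06)),'scale body')
    rect(sel(P,(.38,.47),(-.36,-.25),(.0385,.05)),'key')
    circ(sel(P,(.58,.71),(.09,.21),(.083,.11)),'can rim',.036)
    rect(sel(P,(.56,.72),(-.03,.095),(.09,.105)),'salt')
    circ(sel(P,(.58,.645),(.2,.28),(.083,.11)),'jarN',.027)
    circ(sel(P,(.645,.72),(.2,.28),(.083,.11)),'jarF',.027)
    rect(sel(P,(.5,.8),(-.1,.30),(.0035,.02)),'tray')
E
```

```text
== top table z -0.000551392376334503
pan rim 208 c [ 0.5549 -0.2963] size [0.1386 0.1053] ang 68.47 z [0.1107 0.1201 0.1253]
guard 173 c [ 0.5625 -0.2988] size [0.1727 0.1231] ang 68.76 z [0.1105 0.1166 0.1222]
scale body 2397 c [ 0.5127 -0.2798] size [0.1904 0.2408] ang 68.93 z [0.0259 0.0352 0.0569]
key 132 c [ 0.4227 -0.2887] size [0.0903 0.0686] ang 74.44 z [0.0387 0.0424 0.0469]
can rim 140 [0.6418 0.1473 0.0361] z [0.0843 0.0912 0.0966]
salt 33 c [0.6333 0.0393] size [0.0689 0.1015] ang 85.22 z [0.0903 0.0922 0.0989]
jarN 171 [0.6165 0.239  0.0189] z [0.0851 0.0906 0.0957]
jarF 164 [0.6751 0.2364 0.0187] z [0.0858 0.091  0.0959]
tray 2303 c [0.6501 0.1001] size [0.3995 0.2993] ang 89.99 z [0.0038 0.0068 0.0157]
== scene table z 0.001637655608809352
pan rim 439 c [ 0.5535 -0.2975] size [0.1533 0.1196] ang 71.95 z [0.1089 0.1178 0.1258]
guard 221 c [ 0.5618 -0.296 ] size [0.1788 0.1336] ang 67.26 z [0.1095 0.1173 0.1223]
scale body 2009 c [ 0.5123 -0.2754] size [0.1918 0.2482] ang 69.33 z [0.0261 0.0362 0.0553]
key 154 c [ 0.4274 -0.2924] size [0.0882 0.0795] ang 83.49 z [0.0387 0.0427 0.0476]
can rim 256 [0.6395 0.1521 0.0364] z [0.0842 0.0916 0.0973]
salt 66 c [0.6391 0.0466] size [0.084  0.1143] ang 88.29 z [0.0901 0.0911 0.0999]
jarN 252 [0.6126 0.245  0.0203] z [0.0852 0.0923 0.0962]
jarF 230 [0.6715 0.2431 0.0201] z [0.0853 0.0922 0.0966]
tray 3101 c [0.6501 0.0998] size [0.3994 0.2996] ang 89.97 z [0.0038 0.0077 0.0171]
```

```bash
cat >> h.py <<'E'
from scipy.spatial.transform import Rotation as R
def yawof(s=None):
    s=s or robot.observe(); M=R.from_quat(s['tool_rot']).as_matrix(); return np.degrees(np.arctan2(M[1,0],M[0,0])),M
def plan(x,y,z,yaw,n=None,start=None,vmax=55,tmax=9.5):
    """rows in tool axes from measured (or given) pose to world xyz, yaw of tool x (deg)"""
    s=robot.observe()
    if start is None: p=np.array(s['tcp_pos']);y0,M=yawof(s)
    else: p=np.array(start[:3]);y0=start[3]
    D=(np.array([x,y,z])-p)*1000; dy=(yaw-y0+180)%360-180
    n=n or int(max(1,np.ceil(np.linalg.norm(D)/vmax),np.ceil(abs(dy)/tmax)))
    rows=[]
    for i in range(n):
        a=np.radians(y0+dy*i/n)
        d=D/n
        X=np.array([np.cos(a),np.sin(a),0]);Y=np.array([np.sin(a),-np.cos(a),0])
        rows.append([[round(float(d@X),1),round(float(d@Y),1),round(float(-d[2]),1)],round(-dy/n,2)])
    for i in range(0,n,5): print(rows[i:i+5])
    return x,y,z,yaw
def st():
    s=robot.observe();print('t',round(s['t'],2),'tcp',np.round(s['tcp_pos'],4),'yaw',round(yawof(s)[0],2),'w',round(s['gripper_width'],4),'F',np.round(s['contact_force'],1),'zax',np.round(yawof(s)[1][:,2],3))
E
python3 - <<'E'
from h import *
st()
plan(.47,-.265,.29,-21)
E
```

```text
t 1.0 tcp [ 0.1726 -0.6267  0.2313] yaw -74.6 w 0.0852 F [-0.7  0.3  0.3] zax [ 0.  0. -1.]
[[[-30.0, -42.5, -6.5], np.float64(-5.96)], [[-25.4, -45.4, -6.5], np.float64(-5.96)], [[-20.5, -47.8, -6.5], np.float64(-5.96)], [[-15.5, -49.7, -6.5], np.float64(-5.96)], [[-10.2, -51.0, -6.5], np.float64(-5.96)]]
[[[-4.9, -51.8, -6.5], np.float64(-5.96)], [[0.5, -52.0, -6.5], np.float64(-5.96)], [[5.9, -51.7, -6.5], np.float64(-5.96)], [[11.2, -50.8, -6.5], np.float64(-5.96)]]
```

Emit:
{"api": "drive_tool", "payload": {"targets": [[[-30,-42.5,-6.5],-6],[[-25.5,-45.5,-6.5],-6],[[-20.5,-48,-6.5],-6],[[-15.5,-49.5,-6.5],-6],[[-10,-51,-6.5],-6]], "fingers": 100}}

```text
t: 1.62
tcp_pos: [0.3387, -0.4243, 0.2643]
tool_rot: [0.926, -0.378, 0.0, 0.0]
contact_force: [-0.1, -0.8, -0.3]
gripper_width: 0.0858
```

Emit:
{"api": "drive_tool", "payload": {"targets": [[[-5,-52,-6.5],-6],[[0.5,-52,-6.5],-6],[[6,-51.5,-6.5],-6],[[11,-51,-6.5],-6],[[0,0,0],0]]}}

```text
t: 2.25
tcp_pos: [0.4725, -0.2593, 0.2907]
tool_rot: [0.985, -0.174, 0.002, -0.001]
contact_force: [-0.7, 0.1, 0.1]
gripper_width: 0.0854
```

```bash
python3 - <<'E'
from fit import *
st()
print(robot.camera_model('wrist'))
p,d,P=cloud('wrist'); st(); np.savez('w1.npz',p=p,P=P); cv2.imwrite('pics/w1.png',p[:,:,::-1])
for n in ('pan','platform','tare_key'):
    print(n,[(round(r['score'],2),[round(float(v),4) for v in r['at']]) for r in robot.landmark_of('wrist',n)])
E
```

```text
t 2.25 tcp [ 0.4725 -0.2593  0.2907] yaw -20.1 w 0.0854 F [-0.7  0.1  0.1] zax [ 0.004  0.002 -1.   ]
{'fx': 321.73587949269023, 'fy': 321.73587949269023, 'cx': 282.0476436975399, 'cy': 215.4075248031965, 'hand_eye': array([[ 9.99999975e-01, -2.01548048e-04, -9.44239689e-05,
         7.59723044e-04],
       [-2.20807284e-04, -9.51666344e-01, -3.07133717e-01,
        -7.83968094e-02],
       [-2.79579121e-05,  3.07133731e-01, -9.51666365e-01,
        -1.43057745e-01],
       [ 0.00000000e+00,  0.00000000e+00,  0.00000000e+00,
         1.00000000e+00]])}
t 2.3 tcp [ 0.4703 -0.2621  0.2902] yaw -20.37 w 0.0853 F [-1.   0.8 -0.6] zax [ 0.001  0.    -1.   ]
pan [(0.93, [0.5571, -0.2989, 0.033])]
platform []
tare_key [(0.81, [0.4238, -0.3049, 0.0431])]
```

View pics/w1.png

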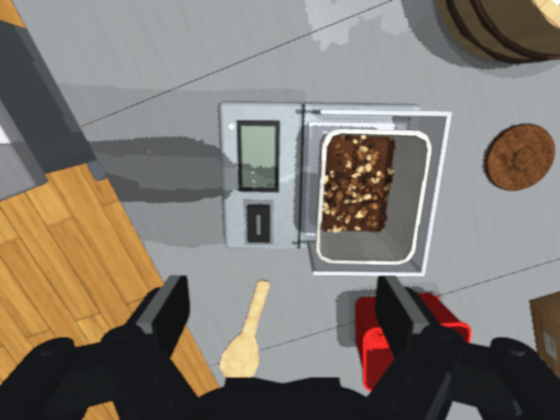

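The wrist view shows the scale almost aligned. The pan rim runs from (318,128) to (432,264) and the key is at (258,225). The arm was still settling, so I retake and fit.

```bash
python3 - <<'E'
from fit import *
robot.camera('wrist')
st(); p,d,P=cloud('wrist'); st(); np.savez('w1.npz',p=p,P=P)
print([(round(r['score'],2),[round(float(v),4) for v in r['at']]) for n in('pan','tare_key') for r in robot.landmark_of('wrist',n)])
Q=P.reshape(-1,3);Q=Q[np.isfinite(Q[:,0])]
print('table',np.median(sel(Q,(.5,.65),(-.15,-.1),(-.03,.03))[:,2]))
rect(sel(Q,(.38,.7),(-.45,-.15),(.02,.06)),'scale')
a=np.radians(-21);Rm=np.array([[np.cos(a),-np.sin(a)],[np.sin(a),np.cos(a)]])
T=sel(Q,(.45,.7),(-.45,-.15),(.112,.135))
L=(T[:,:2]-[.554,-.297])@Rm
k=(abs(L[:,0])<.060)&(abs(L[:,1])<.076)
rect(T[k],'pan');rect(T[~k],'guard')
h,e=np.histogram(L[:,0],bins=np.arange(-.08,.09,.004));print('lx',list(zip(np.round(e,3),h)))
h,e=np.histogram(L[:,1],bins=np.arange(-.1,.101,.004));print('ly',list(zip(np.round(e,3),h)))
K=sel(Q,(.37,.48),(-.36,-.25),(.039,.05));
Lk=(K[:,:2]-[.424,-.304])@Rm;Kk=K[(abs(Lk[:,0])<.025)&(abs(Lk[:,1])<.035)];rect(Kk,'key');print(Kk.mean(0))
E
```

```text
t 2.5 tcp [ 0.4679 -0.2653  0.2896] yaw -20.77 w 0.0853 F [-0.3 -0.2 -0.6] zax [-0.001 -0.001 -1.   ]
t 2.55 tcp [ 0.468  -0.2652  0.2896] yaw -20.76 w 0.0856 F [-0.8 -0.7  0.2] zax [-0.001 -0.    -1.   ]
[(0.57, [0.556, -0.2966, 0.0357]), (0.63, [0.4211, -0.3043, 0.0462])]
table 0.000534363141706462
scale 22709 c [ 0.5143 -0.2792] size [0.1886 0.2422] ang 69.03 z [0.0284 0.0355 0.0573]
pan 2797 c [ 0.5553 -0.2963] size [0.1386 0.1049] ang 68.67 z [0.1132 0.1219 0.1238]
guard 2497 c [ 0.5621 -0.2984] size [0.1728 0.124 ] ang 69.05 z [0.1131 0.1182 0.1197]
lx [(np.float64(-0.08), np.int64(0)), (np.float64(-0.076), np.int64(0)), (np.float64(-0.072), np.int64(0)), (np.float64(-0.068), np.int64(0)), (np.float64(-0.064), np.int64(0)), (np.float64(-0.06), np.int64(0)), (np.float64(-0.056), np.int64(22)), (np.float64(-0.052), np.int64(508)), (np.float64(-0.048), np.int64(168)), (np.float64(-0.044), np.int64(99)), (np.float64(-0.04), np.int64(100)), (np.float64(-0.036), np.int64(86)), (np.float64(-0.032), np.int64(91)), (np.float64(-0.028), np.int64(84)), (np.float64(-0.024), np.int64(92)), 
[... 2140 characters left out ...]
32), np.int64(88)), (np.float64(0.036), np.int64(88)), (np.float64(0.04), np.int64(87)), (np.float64(0.044), np.int64(88)), (np.float64(0.048), np.int64(89)), (np.float64(0.052), np.int64(92)), (np.float64(0.056), np.int64(93)), (np.float64(0.06), np.int64(107)), (np.float64(0.064), np.int64(257)), (np.float64(0.068), np.int64(289)), (np.float64(0.072), np.int64(33)), (np.float64(0.076), np.int64(28)), (np.float64(0.08), np.int64(111)), (np.float64(0.084), np.int64(656)), (np.float64(0.088), np.int64(7)), (np.float64(0.092), np.int64(0)), (np.float64(0.096), np.int64(0))]
key 917 c [ 0.4255 -0.3044] size [0.0518 0.0298] ang 68.68 z [0.0417 0.0434 0.0448]
[ 0.426085   -0.30375435  0.04337285]
```

```bash
python3 - <<'E'
from h import *
s=plan(.511,-.2792,.18,-21.1)
plan(.511,-.2792,.092,-21.1,n=3,start=s)
E
```

```text
[[[15.0, -0.6, 36.6], np.float64(0.13)], [[15.0, -0.6, 36.6], np.float64(0.13)], [[15.0, -0.6, 36.6], np.float64(0.13)]]
[[[0.0, 0.0, 29.3], -0.0], [[0.0, 0.0, 29.3], -0.0], [[0.0, 0.0, 29.3], -0.0]]
```

Emit:
{"api": "drive_tool", "payload": {"targets": [[[15,-0.6,36],0.1],[[15,-0.6,36],0.1],[[15,-0.6,36],0.1],[[0,0,0],0],[[0,0,0],0]]}}

```text
t: 3.28
tcp_pos: [0.5117, -0.2784, 0.1827]
tool_rot: [0.983, -0.182, 0.0, 0.0]
contact_force: [0.3, -0.7, 0.2]
gripper_width: 0.0856
```

```bash
python3 - <<'E'
from h import *
st()
plan(.511,-.2792,.092,-21.1,n=4)
E
```

```text
t 3.27 tcp [ 0.5117 -0.2784  0.1827] yaw -20.94 w 0.0856 F [ 0.3 -0.7  0.2] zax [ 0.001 -0.    -1.   ]
[[[-0.1, 0.2, 22.7], np.float64(0.04)], [[-0.1, 0.2, 22.7], np.float64(0.04)], [[-0.1, 0.2, 22.7], np.float64(0.04)], [[-0.1, 0.2, 22.7], np.float64(0.04)]]
```

Emit:
{"api": "drive_tool", "payload": {"targets": [[[0,0.2,23],0],[[0,0.2,23],0],[[0,0.2,23],0],[[0,0,21],0],[[0,0,0],0]]}}

```text
t: 3.9
tcp_pos: [0.511, -0.2788, 0.0924]
tool_rot: [0.983, -0.182, -0.0, 0.0]
contact_force: [0.6, 0.5, 0.9]
gripper_width: 0.0857
```

Emit:
{"api": "drive_tool", "payload": {"targets": [[[0,0,0],0],[[0,0,0],0],[[0,0,0],0],[[0,0,0],0],[[0,0,0],0]], "fingers": 0}}

```text
t: 4.53
tcp_pos: [0.5121, -0.2794, 0.0935]
tool_rot: [0.983, -0.182, 0.001, 0.001]
contact_force: [-5.5, 1.4, 20.9]
gripper_width: 0.005
```

```bash
python3 - <<'E'
from h import *
st(); p,d=robot.camera('scene'); cv2.imwrite('pics/s2.png',cv2.resize(p[100:260,220:420,::-1],None,fx=3.5,fy=3.5)); st()
E
```

```text
t 4.53 tcp [ 0.5121 -0.2794  0.0935] yaw -20.97 w 0.005 F [-5.5  1.4 20.9] zax [ 0.002 -0.001 -1.   ]
t 4.58 tcp [ 0.5126 -0.2797  0.094 ] yaw -20.98 w 0.0052 F [-4.9  0.1 18.9] zax [ 0.003 -0.002 -1.   ]
```

View pics/s2.png

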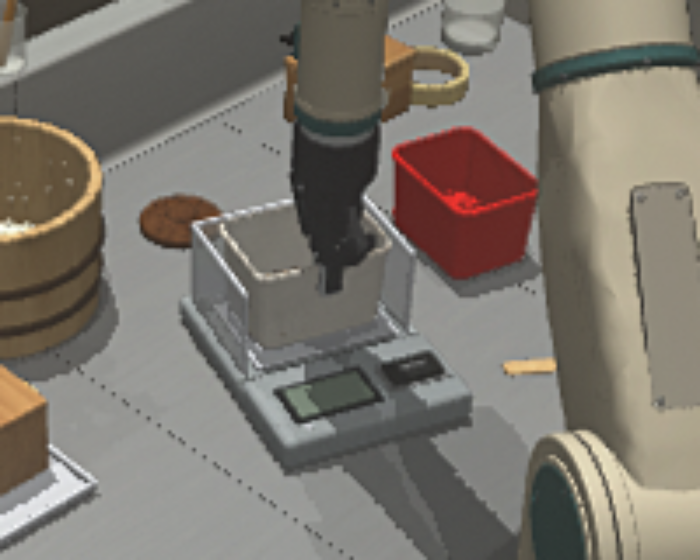

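Gripped at width 5 mm, on the thin wall below the rim bead. I lift slowly and check.

Emit:
{"api": "drive_tool", "payload": {"targets": [[[0,0,-6],0],[[0,0,-10],0],[[0,0,-14],0],[[0,0,-20],0],[[0,0,0],0]]}}

```text
t: 5.2
tcp_pos: [0.5123, -0.2789, 0.1432]
tool_rot: [0.983, -0.181, 0.001, 0.0]
contact_force: [0.3, 0.4, -3.0]
gripper_width: 0.0037
```

```bash
python3 - <<'E'
from h import *
st(); p,d=robot.camera('scene'); p2,d2=robot.camera('wrist');cv2.imwrite('pics/s3.png',np.hstack([cv2.resize(p[100:260,220:420,::-1],(420,336)),cv2.resize(p2[:,:,::-1],(380,336))])); st()
E
```

```text
t 5.2 tcp [ 0.5123 -0.2789  0.1432] yaw -20.9 w 0.0037 F [ 0.3  0.4 -3. ] zax [ 0.002 -0.001 -1.   ]
t 5.3 tcp [ 0.511  -0.2784  0.1415] yaw -20.9 w 0.004 F [-0.2 -0.5 -3. ] zax [-0.001  0.    -1.   ]
```

View pics/s3.png

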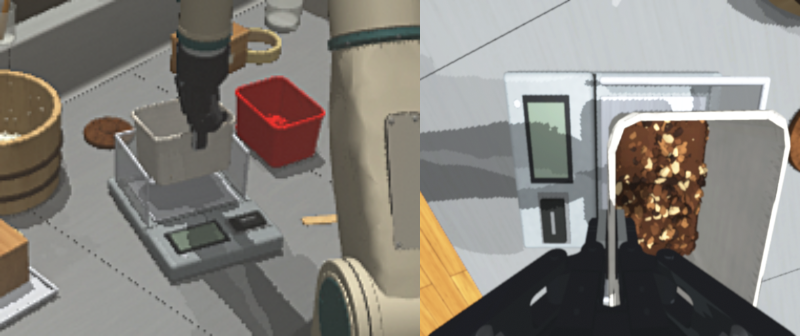

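Held, with about 3 N of weight. I carry it to a free spot on the worktop at (0.485,-0.085), between the scale and the tray, with the pan length along x.

```bash
python3 - <<'E'
from h import *
s=robot.observe();p=s['tcp_pos']
a=plan(p[0],p[1],.225,-21,n=2)
a=plan(.485,-.0375,.20,-90,start=a,n=8)
E
```

```text
[[[0.0, 0.0, -41.7], np.float64(0.05)], [[0.0, 0.0, -41.7], np.float64(0.05)]]
[[[-13.8, -26.9, 3.1], 8.62], [[-17.7, -24.6, 3.1], 8.62], [[-21.2, -21.6, 3.1], 8.62], [[-24.2, -18.2, 3.1], 8.62], [[-26.7, -14.4, 3.1], 8.62]]
[[[-28.5, -10.2, 3.1], 8.62], [[-29.7, -5.8, 3.1], 8.62], [[-30.3, -1.3, 3.1], 8.62]]
```

Emit:
{"api": "drive_tool", "payload": {"targets": [[[0,0,-28],0],[[0,0,-28],0],[[0,0,-28],0],[[-14,-27,3],8.6],[[-17.5,-24.5,3],8.6]]}}

```text
t: 5.92
tcp_pos: [0.504, -0.2177, 0.219]
tool_rot: [0.944, -0.329, -0.001, -0.0]
contact_force: [0.1, 0.4, -3.5]
gripper_width: 0.0039
```

Emit:
{"api": "drive_tool", "payload": {"targets": [[[-21,-21.5,3],8.6],[[-24,-18,3],8.6],[[-26.5,-14.5,3],8.6],[[-28.5,-10,3],8.6],[[-29.5,-6,3],8.6]]}}

```text
t: 6.55
tcp_pos: [0.4875, -0.0676, 0.2039]
tool_rot: [0.758, -0.652, -0.001, 0.0]
contact_force: [-0.0, 0.3, -2.7]
gripper_width: 0.004
```

Emit:
{"api": "drive_tool", "payload": {"targets": [[[-30,-1.5,3],8.6],[[0,0,0],0],[[0,0,0],0]]}}

```text
t: 6.92
tcp_pos: [0.485, -0.0392, 0.2014]
tool_rot: [0.709, -0.705, -0.0, 0.0]
contact_force: [0.4, -0.9, -2.7]
gripper_width: 0.0037
```

```bash
python3 - <<'E'
from fit import *
st(); p,d,P=cloud('scene'); p2,d2,P2=cloud('top');cv2.imwrite('pics/s4.png',np.hstack([cv2.resize(p[100:300,130:380,::-1],(420,336)),cv2.resize(p2[120:270,180:360,::-1],(380,336))])); st()
plan(.485,-.0375,.065,-90)
E
```

```text
t 6.92 tcp [ 0.485  -0.0392  0.2014] yaw -89.63 w 0.0037 F [ 0.4 -0.9 -2.7] zax [-0.001 -0.    -1.   ]
t 7.03 tcp [ 0.4852 -0.04    0.2016] yaw -89.75 w 0.004 F [-0.1  0.3 -3.5] zax [-0. -0. -1.]
[[[-0.8, 0.1, 45.5], np.float64(0.08)], [[-0.8, 0.1, 45.5], np.float64(0.08)], [[-0.8, 0.1, 45.5], np.float64(0.08)]]
```

View pics/s4.png

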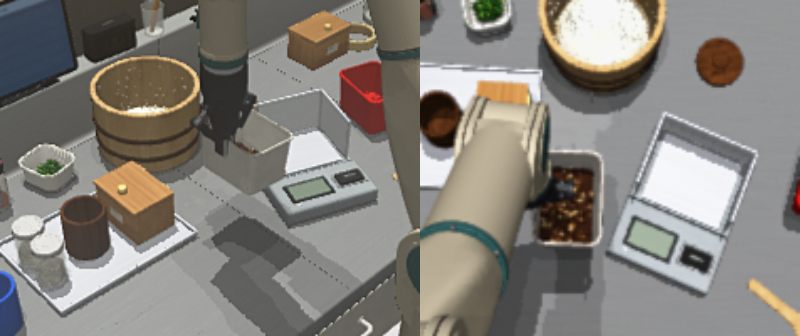

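Emit:
{"api": "drive_tool", "payload": {"targets": [[[-0.5,0,40],0],[[-0.5,0,40],0],[[0,0,30],0],[[0,0,15],0],[[0,0,6],0]]}}

```text
t: 7.65
tcp_pos: [0.4854, -0.0386, 0.0704]
tool_rot: [0.709, -0.706, -0.0, 0.0]
contact_force: [-0.2, 0.7, -2.8]
gripper_width: 0.0039
```

Emit:
{"api": "drive_tool", "payload": {"targets": [[[0,0,3],0],[[0,0,3],0],[[0,0,0],0]]}}

```text
t: 8.02
tcp_pos: [0.4861, -0.0379, 0.0656]
tool_rot: [0.709, -0.705, 0.001, -0.001]
contact_force: [0.4, 0.6, 0.9]
gripper_width: 0.0037
```

Emit:
{"api": "drive_tool", "payload": {"targets": [[[0,0,2],0],[[0,0,2],0],[[0,0,0],0]]}}

```text
t: 8.4
tcp_pos: [0.4862, -0.0357, 0.0632]
tool_rot: [0.71, -0.705, 0.0, -0.002]
contact_force: [-4.1, 8.1, 22.7]
gripper_width: 0.0037
```

```bash
python3 - <<'E'
from fit import *
st(); p,d,P=cloud('scene'); cv2.imwrite('pics/s5.png',cv2.resize(p[120:250,200:360,::-1],None,fx=4.5,fy=4.5)); st()
E
```

```text
t 8.4 tcp [ 0.4862 -0.0357  0.0632] yaw -89.6 w 0.0037 F [-4.1  8.1 22.7] zax [ 0.003  0.002 -1.   ]
t 8.45 tcp [ 0.4862 -0.0357  0.0632] yaw -89.61 w 0.0038 F [-3.8  7.4 22.8] zax [ 0.003  0.002 -1.   ]
```

View pics/s5.png

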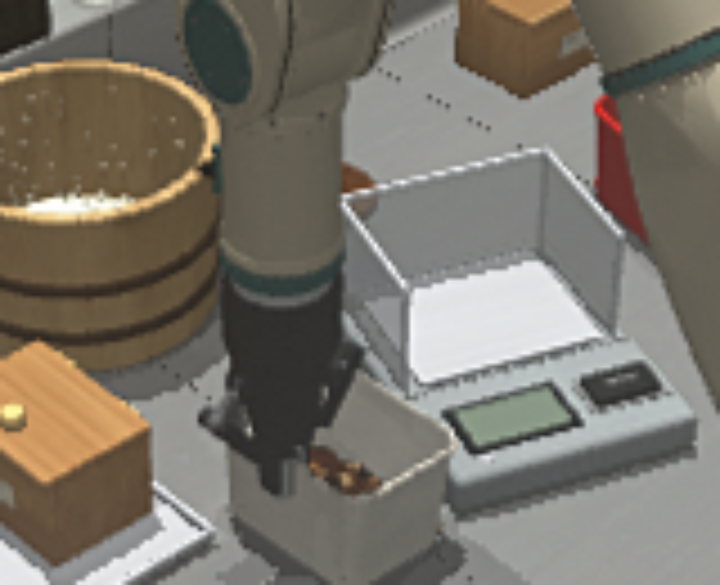

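Emit:
{"api": "drive_tool", "payload": {"targets": [[[0,0,0],0],[[0,0,0],0],[[0,0,0],0],[[0,0,-12],0],[[0,0,-40],0]], "fingers": 100}}

```text
t: 9.07
tcp_pos: [0.4839, -0.038, 0.1124]
tool_rot: [0.709, -0.705, -0.002, 0.001]
contact_force: [0.7, 0.1, 0.1]
gripper_width: 0.0855
```

```bash
python3 - <<'E'
from h import *
st()
s=robot.observe();p=s['tcp_pos']
a=plan(p[0],p[1],.24,-89.6,n=3)
plan(.58,.155,.30,-4,start=a,n=9)
E
```

```text
t 9.07 tcp [ 0.4839 -0.038   0.1124] yaw -89.71 w 0.0855 F [0.7 0.1 0.1] zax [-0.004  0.    -1.   ]
[[[0.0, 0.0, -42.5], np.float64(-0.04)], [[0.0, 0.0, -42.5], np.float64(-0.04)], [[0.0, 0.0, -42.5], np.float64(-0.04)]]
[[[-21.4, -10.8, -6.7], -9.51], [[-19.3, -14.2, -6.7], -9.51], [[-16.7, -17.2, -6.7], -9.51], [[-13.6, -19.7, -6.7], -9.51], [[-10.2, -21.7, -6.7], -9.51]]
[[[-6.4, -23.1, -6.7], -9.51], [[-2.5, -23.8, -6.7], -9.51], [[1.4, -23.9, -6.7], -9.51], [[5.4, -23.3, -6.7], -9.51]]
```

Emit:
{"api": "drive_tool", "payload": {"targets": [[[0,0,-42],0],[[0,0,-42],0],[[0,0,-42],0],[[-21.5,-11,-6.5],-9.5],[[-19.5,-14,-6.5],-9.5]]}}

```text
t: 9.7
tcp_pos: [0.507, 0.0054, 0.2535]
tool_rot: [0.817, -0.577, 0.001, -0.0]
contact_force: [0.2, -0.2, 0.6]
gripper_width: 0.0854
```

Emit:
{"api": "drive_tool", "payload": {"targets": [[[-16.5,-17,-6.5],-9.5],[[-13.5,-19.5,-6.5],-9.5],[[-10,-21.5,-6.5],-9.5],[[-6.5,-23,-6.5],-9.5],[[-2.5,-24,-6.5],-9.5]]}}

```text
t: 10.32
tcp_pos: [0.56, 0.112, 0.2852]
tool_rot: [0.98, -0.199, 0.0, 0.0]
contact_force: [0.7, 0.4, -0.8]
gripper_width: 0.0855
```

Emit:
{"api": "drive_tool", "payload": {"targets": [[[1.5,-24,-6.5],-9.5],[[5.5,-23.5,-6.5],-9.5],[[0,0,0],0],[[0,0,0],0],[[0,0,0],0]]}}

```text
t: 10.95
tcp_pos: [0.5813, 0.1533, 0.2972]
tool_rot: [0.999, -0.038, -0.0, 0.001]
contact_force: [0.3, -0.5, 0.8]
gripper_width: 0.0857
```

```bash
python3 - <<'E'
from fit import *
st(); p,d,P=cloud('wrist'); st(); np.savez('w2.npz',p=p,P=P);cv2.imwrite('pics/w2.png',p[:,:,::-1])
for n in ('gap','canister','salt_box','jar_near','jar_far','pan'):
  print(n,[(round(r['score'],2),[round(float(v),4) for v in r['at']]) for r in robot.landmark_of('wrist',n)])
Q=P.reshape(-1,3);Q=Q[np.isfinite(Q[:,0])]
print('floor',np.median(sel(Q,(.54,.57),(.1,.2),(-.03,.03))[:,2]))
c=circ(sel(Q,(.58,.71),(.09,.21),(.087,.11)),'can rim',.036)
rect(sel(Q,(.55,.73),(-.03,.095),(.087,.102)),'salt')
for nm,x in (('jarN',(.57,.645)),('jarF',(.645,.72))):
    T=sel(Q,x,(.2,.28),(.085,.11)); (cx,cy),r=cv2.minEnclosingCircle(T[:,:2].astype(np.float32)); print(nm,len(T),cx,cy,r,np.median(T[:,2]))
p2,d2,P2=cloud('scene'); cv2.imwrite('pics/s6.png',cv2.resize(p2[120:290,130:400,::-1],None,fx=2.9,fy=2.9))
E
```

```text
t 10.95 tcp [0.5813 0.1533 0.2972] yaw -4.35 w 0.0857 F [ 0.3 -0.5  0.8] zax [-0.001 -0.001 -1.   ]
t 11.0 tcp [0.5814 0.1535 0.2973] yaw -4.33 w 0.0853 F [ 0.8 -0.3 -0.2] zax [-0.    -0.001 -1.   ]
gap []
canister [(0.96, [0.6417, 0.1457, 0.0017]), (0.75, [0.4903, -0.0792, 0.0016])]
salt_box [(0.95, [0.6473, 0.0401, 0.0034])]
jar_near [(0.76, [0.6158, 0.2411, 0.0071])]
jar_far [(0.94, [0.6732, 0.2355, 0.0034])]
pan [(0.76, [0.4884, -0.0785, 0.0018]), (0.46, [0.6743, 0.2345, 0.0039])]
floor 0.0065846069604182655
can rim 1334 [0.6421 0.1497 0.036 ] z [0.089  0.0931 0.0944]
salt 221 c [0.6441 0.0427] size [0.0818 0.1126] ang 88.92 z [0.0871 0.0963 0.0981]
jarN 2249 0.6167688965797424 0.24108430743217468 0.027163483202457428 0.09155673486145793
jarF 2287 0.675521731376648 0.23944632709026337 0.02706434205174446 0.09157918281018862
```

View pics/w2.png

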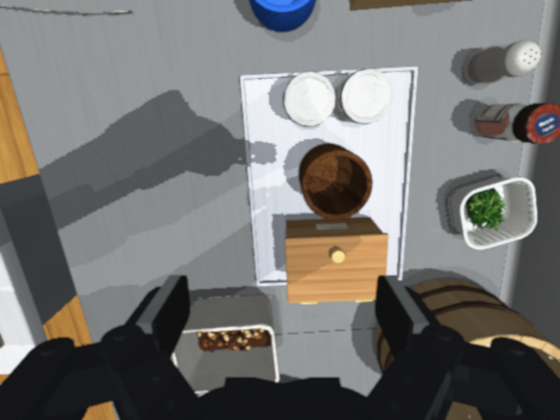

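View pics/s6.png

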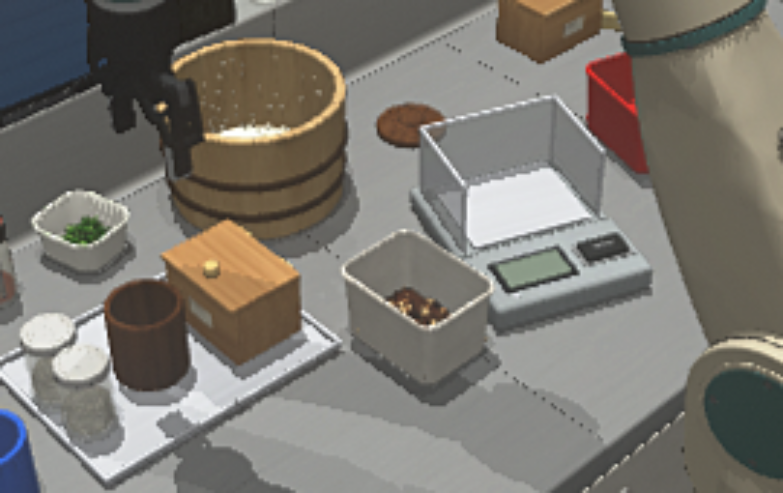

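Pan stands upright at about (0.488,-0.079). The jars and box are untouched. Now the brown canister, at pixel (336,181): I pinch the near wall with the fingers half open.

```bash
python3 - <<'E'
from fit import *
st()
a=plan(.6066,.1522,.15,-4.3,n=4)
plan(.6066,.1522,.063,-4.3,n=4,start=a)
Q=np.load('w2.npz')['P'].reshape(-1,3);Q=Q[np.isfinite(Q[:,0])]
rect(sel(Q,(.55,.73),(-.03,.098),(.075,.102)),'salt')
T=sel(Q,(.55,.73),(-.03,.098),(.03,.115));h,e=np.histogram(T[:,2],20);print(list(zip(np.round(e,3),h)))
rect(sel(Q,(.40,.58),(-.16,-.02),(.08,.1)),'pan')
# tray edges
T=sel(Q,(.5,.8),(-.1,.3),(.004,.02));
for y in (.12,.15,.18,.2): 
    k=abs(T[:,1]-y)<.006; print(y,np.percentile(T[k,0],[1,99]))
E
```

```text
t 11.35 tcp [0.5817 0.1547 0.2973] yaw -4.21 w 0.0854 F [-0.8 -0.4  0.5] zax [ 0. -0. -1.]
[[[6.3, 0.2, 36.8], np.float64(0.02)], [[6.3, 0.2, 36.8], np.float64(0.02)], [[6.3, 0.2, 36.8], np.float64(0.02)], [[6.3, 0.2, 36.8], np.float64(0.02)]]
[[[0.0, 0.0, 21.8], -0.0], [[0.0, 0.0, 21.8], -0.0], [[0.0, 0.0, 21.8], -0.0], [[0.0, 0.0, 21.8], -0.0]]
salt 6509 c [0.6407 0.0401] size [0.0934 0.1241] ang 88.31 z [0.0838 0.0853 0.0867]
[(np.float64(0.03), np.int64(78)), (np.float64(0.033), np.int64(71)), (np.float64(0.037), np.int64(89)), (np.float64(0.04), np.int64(77)), (np.float64(0.044), np.int64(86)), (np.float64(0.047), np.int64(78)), (np.float64(0.051), np.int64(105)), (np.float64(0.054), np.int64(95)), (np.float64(0.057), np.int64(88)), (np.float64(0.061), np.int64(91)), (np.float64(0.064), np.int64(104)), (np.float64(0.068), np.int64(92)), (np.float64(0.071), np.int64(16)), (np.float64(0.075), np.int64(1)), (np.float64(0.078), np.int64(73)), (np.float64(0.081), np.int64(1755)), (np.float64(0.085), np.int64(4514)), (np.float64(0.088), np.int64(17)), (np.float64(0.092), np.int64(21)), (np.float64(0.095), np.int64(128))]
pan 895 c [ 0.4884 -0.0796] size [0.1382 0.1055] ang 1.15 z [0.0812 0.0878 0.0897]
0.12 [0.53663301 0.74902661]
0.15 [0.53772508 0.75018253]
0.18 [0.53865609 0.75085648]
0.2 [0.5396322  0.75141696]
```

Emit:
{"api": "drive_tool", "payload": {"targets": [[[6,0,37],0],[[6,0,37],0],[[6.5,0,37],0],[[6.5,0,37],0],[[0,0,0],0]], "fingers": 50}}

```text
t: 11.98
tcp_pos: [0.6048, 0.152, 0.1466]
tool_rot: [0.999, -0.037, -0.003, 0.001]
contact_force: [-0.1, 0.5, -0.3]
gripper_width: 0.0427
```

Emit:
{"api": "drive_tool", "payload": {"targets": [[[0,0,10],0],[[0,0,0],0]]}}

```text
t: 12.22
tcp_pos: [0.6068, 0.1531, 0.1401]
tool_rot: [0.999, -0.037, 0.0, -0.0]
contact_force: [-0.0, -0.2, -0.2]
gripper_width: 0.0427
```

```bash
python3 - <<'E'
from fit import *
st()
a=plan(.6066,.1522,.063,-4.3,n=4)
E
```

```text
t 12.22 tcp [0.6068 0.1531 0.1401] yaw -4.19 w 0.0427 F [-0.  -0.2 -0.2] zax [ 0.001  0.    -1.   ]
[[[-0.0, 0.2, 19.3], np.float64(0.03)], [[-0.0, 0.2, 19.3], np.float64(0.03)], [[-0.0, 0.2, 19.3], np.float64(0.03)], [[-0.0, 0.2, 19.3], np.float64(0.03)]]
```

Emit:
{"api": "drive_tool", "payload": {"targets": [[[0,0.2,20],0],[[0,0.2,20],0],[[0,0.2,20],0],[[0,0.2,15],0],[[0,0,0],0]]}}

```text
t: 12.85
tcp_pos: [0.6062, 0.152, 0.064]
tool_rot: [0.999, -0.037, -0.0, 0.0]
contact_force: [-0.6, -0.2, -0.1]
gripper_width: 0.0427
```

Emit:
{"api": "drive_tool", "payload": {"targets": [[[0,0,0],0],[[0,0,0],0],[[0,0,0],0],[[0,0,0],0]], "fingers": 0}}

```text
t: 13.35
tcp_pos: [0.6073, 0.1523, 0.0654]
tool_rot: [0.999, -0.037, 0.001, -0.0]
contact_force: [-0.6, 0.3, 6.7]
gripper_width: 0.0078
```

Emit:
{"api": "drive_tool", "payload": {"targets": [[[0,0,-6],0],[[0,0,-12],0],[[0,0,-25],0],[[0,0,-25],0],[[0,0,-10],0]]}}

```text
t: 13.98
tcp_pos: [0.6075, 0.1525, 0.1443]
tool_rot: [0.999, -0.037, 0.001, -0.0]
contact_force: [0.5, -0.2, -2.4]
gripper_width: 0.0079
```

```bash
python3 - <<'E'
from fit import *
st(); p,d,P=cloud('scene'); p2,d2,P2=cloud('wrist');cv2.imwrite('pics/s7.png',np.hstack([cv2.resize(p[120:280,110:310,::-1],(420,336)),cv2.resize(p2[:,:,::-1],(380,336))])); st()
E
```

```text
t 13.97 tcp [0.6075 0.1525 0.1443] yaw -4.2 w 0.0079 F [ 0.5 -0.2 -2.4] zax [ 0.003  0.001 -1.   ]
t 14.07 tcp [0.6072 0.1523 0.1435] yaw -4.21 w 0.008 F [-0.1 -0.4 -2.2] zax [ 0.002  0.001 -1.   ]
```

View pics/s7.png

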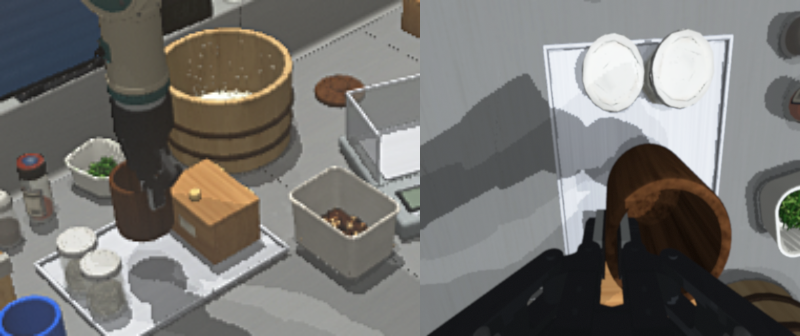

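```bash
python3 - <<'E'
from fit import *
s=robot.observe();p=s['tcp_pos']
a=plan(p[0],p[1],.235,-4.2,n=2)
a=plan(.5215,-.2829,.235,-21,start=a,n=9)
E
```

```text
[[[0.0, 0.0, -45.7], np.float64(-0.0)], [[0.0, 0.0, -45.7], np.float64(-0.0)]]
[[[-6.0, 48.9, -0.0], 1.87], [[-4.4, 49.1, -0.0], 1.87], [[-2.8, 49.2, -0.0], 1.87], [[-1.2, 49.3, -0.0], 1.87], [[0.4, 49.3, -0.0], 1.87]]
[[[2.1, 49.2, -0.0], 1.87], [[3.7, 49.1, -0.0], 1.87], [[5.3, 49.0, -0.0], 1.87], [[6.9, 48.8, -0.0], 1.87]]
```

Emit:
{"api": "drive_tool", "payload": {"targets": [[[0,0,-45],0],[[0,0,-45],0],[[-6,49,0],1.9],[[-4.5,49,0],1.9],[[-3,49,0],1.9]]}}

```text
t: 14.7
tcp_pos: [0.5764, 0.0057, 0.2312]
tool_rot: [0.996, -0.087, -0.001, 0.0]
contact_force: [0.3, -0.0, -2.4]
gripper_width: 0.0077
```

Emit:
{"api": "drive_tool", "payload": {"targets": [[[-1,49.5,0],1.9],[[0.5,49.5,0],1.9],[[2,49,0],1.9],[[3.5,49,0],1.9],[[5.5,49,0],1.9]]}}

```text
t: 15.32
tcp_pos: [0.5283, -0.2356, 0.2312]
tool_rot: [0.986, -0.169, -0.001, -0.0]
contact_force: [-0.4, -0.5, -2.2]
gripper_width: 0.0076
```

Emit:
{"api": "drive_tool", "payload": {"targets": [[[7,49,0],1.9],[[0,0,0],0],[[0,0,0],0],[[0,0,0],0]]}}

```text
t: 15.82
tcp_pos: [0.5201, -0.2811, 0.2319]
tool_rot: [0.983, -0.184, -0.0, -0.001]
contact_force: [-0.5, 0.5, -1.5]
gripper_width: 0.0078
```

```bash
python3 - <<'E'
from fit import *
st()
a=plan(.5215,-.2829,.105,-21,n=4)
p,d,P=cloud('wrist');np.savez('w3.npz',p=p,P=P);cv2.imwrite('pics/w3.png',p[:,:,::-1])
Q=P.reshape(-1,3);Q=Q[np.isfinite(Q[:,0])]
rect(sel(Q,(.38,.7),(-.45,-.15),(.02,.06)),'scale')
rect(sel(Q,(.45,.7),(-.45,-.15),(.112,.125)),'guard')
T=sel(Q,(.5,.62),(-.37,-.23),(.245,.29)); circ(T,'can',.036)
E
```

```text
t 15.82 tcp [ 0.5201 -0.2811  0.2319] yaw -21.15 w 0.0078 F [-0.5  0.5 -1.5] zax [-0.001  0.001 -1.   ]
[[[0.5, 0.3, 31.7], np.float64(-0.04)], [[0.5, 0.3, 31.7], np.float64(-0.04)], [[0.5, 0.3, 31.7], np.float64(-0.04)], [[0.5, 0.3, 31.7], np.float64(-0.04)]]
scale 28040 c [ 0.5142 -0.2797] size [0.1891 0.243 ] ang 68.92 z [0.0283 0.0347 0.043 ]
guard 1918 c [ 0.6061 -0.2415] size [0.0738 0.153 ] ang 33.34 z [0.114  0.1185 0.1199]
can 16970 [ 0.5538 -0.2919  0.0343] z [0.2482 0.26   0.2888]
```

View pics/w3.png

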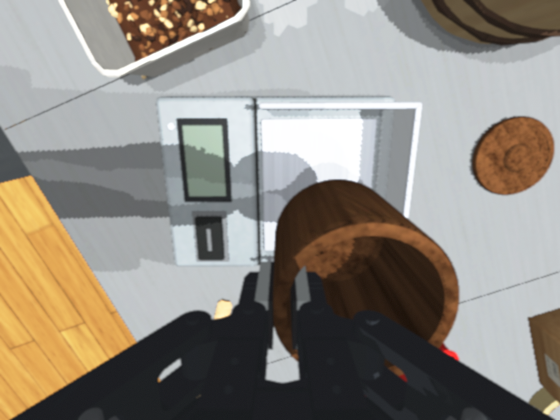

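Emit:
{"api": "drive_tool", "payload": {"targets": [[[0.5,0.5,32],0],[[0.5,0.5,32],0],[[0.5,0.5,32],0],[[0,0,28],0],[[0,0,0],0]]}}

```text
t: 16.5
tcp_pos: [0.5194, -0.2831, 0.1064]
tool_rot: [0.983, -0.184, -0.002, -0.001]
contact_force: [-1.0, -0.1, -2.2]
gripper_width: 0.0075
```

Emit:
{"api": "drive_tool", "payload": {"targets": [[[0.5,0,5],0],[[0,0,4],0],[[0,0,2],0],[[0,0,0],0]]}}

```text
t: 17.0
tcp_pos: [0.5212, -0.2851, 0.0976]
tool_rot: [0.983, -0.185, 0.0, 0.0]
contact_force: [0.4, -0.2, -1.5]
gripper_width: 0.0078
```

Emit:
{"api": "drive_tool", "payload": {"targets": [[[0,-2,2],0],[[0,0,1.5],0],[[0,0,1.5],0],[[0,0,0],0]]}}

```text
t: 17.5
tcp_pos: [0.5217, -0.2829, 0.0934]
tool_rot: [0.983, -0.185, -0.0, -0.0]
contact_force: [-3.2, 1.6, 6.9]
gripper_width: 0.008
```

Emit:
{"api": "drive_tool", "payload": {"targets": [[[0,0,0],0],[[0,0,0],0],[[0,0,0],0],[[0,0,-20],0],[[0,0,-30],0]], "fingers": 50}}

```text
t: 18.12
tcp_pos: [0.5211, -0.2829, 0.1419]
tool_rot: [0.983, -0.185, -0.001, -0.0]
contact_force: [0.6, -0.2, -0.1]
gripper_width: 0.0426
```

```bash
python3 - <<'E'
from fit import *
st(); 
a=plan(.47,-.265,.29,-21)
p,d,P=cloud('scene'); cv2.imwrite('pics/s8.png',cv2.resize(p[120:250,200:360,::-1],None,fx=4.5,fy=4.5))
E
```

```text
t 18.12 tcp [ 0.5211 -0.2829  0.1419] yaw -21.3 w 0.0426 F [ 0.6 -0.2 -0.1] zax [-0.002  0.001 -1.   ]
[[[-18.0, 0.6, -49.4], np.float64(-0.1)], [[-18.0, 0.6, -49.4], np.float64(-0.1)], [[-18.0, 0.6, -49.4], np.float64(-0.1)]]
```

View pics/s8.png

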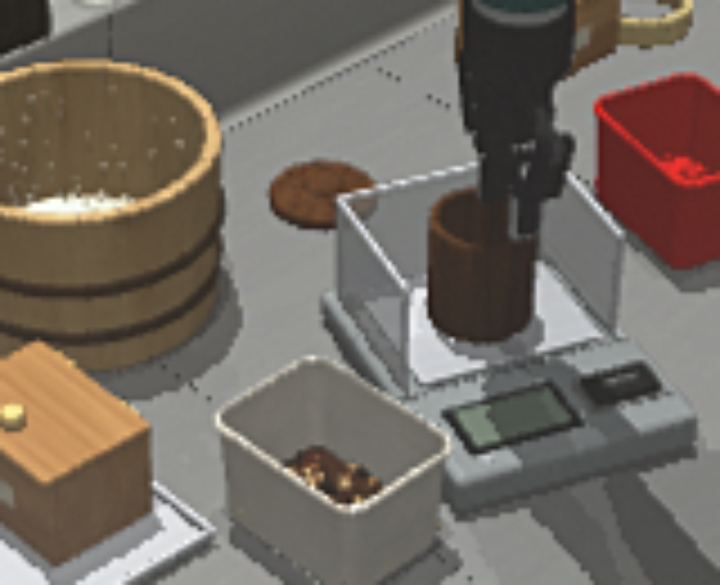

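Emit:
{"api": "drive_tool", "payload": {"targets": [[[0,0,-40],0],[[-18,0.5,-40],0],[[-18,0.5,-34],0],[[-18,0.5,-34],0],[[0,0,0],0]], "fingers": 100}}

```text
t: 18.8
tcp_pos: [0.4715, -0.2655, 0.293]
tool_rot: [0.983, -0.185, 0.002, 0.001]
contact_force: [0.3, 0.1, 0.1]
gripper_width: 0.0854
```

Emit:
{"api": "drive_tool", "payload": {"targets": [[[0,0,0],0],[[0,0,0],0]]}}

```text
t: 19.05
tcp_pos: [0.4708, -0.2648, 0.289]
tool_rot: [0.983, -0.185, -0.001, -0.0]
contact_force: [0.7, -0.2, 0.5]
gripper_width: 0.0855
```

```bash
python3 - <<'E'
from fit import *
st();p,d,P=cloud('wrist');st();np.savez('w4.npz',p=p,P=P);cv2.imwrite('pics/w4.png',p[:,:,::-1])
Q=P.reshape(-1,3);Q=Q[np.isfinite(Q[:,0])]
a=np.radians(-21);Rm=np.array([[np.cos(a),-np.sin(a)],[np.sin(a),np.cos(a)]])
rect(sel(Q,(.38,.7),(-.45,-.15),(.02,.06)),'scale')
T=sel(Q,(.45,.7),(-.45,-.15),(.111,.135))
k=np.hypot(T[:,0]-.5542,T[:,1]+.2954)<.05
c=circ(T[k],'can',.036);rect(T[~k],'guard')
print('local offset',(c[:2]-[.5542,-.2954])@Rm)
rect(sel(Q,(.40,.58),(-.16,-.02),(.08,.1)),'pan')
E
```

```text
t 19.05 tcp [ 0.4708 -0.2648  0.289 ] yaw -21.3 w 0.0855 F [ 0.7 -0.2  0.5] zax [-0.002  0.001 -1.   ]
t 19.1 tcp [ 0.4708 -0.2648  0.289 ] yaw -21.29 w 0.0853 F [-0.5 -0.2  1. ] zax [-0.002  0.001 -1.   ]
scale 24050 c [ 0.5138 -0.2796] size [0.189 0.242] ang 68.92 z [0.0282 0.0348 0.0477]
can 1873 [ 0.5543 -0.2949  0.0359] z [0.1129 0.1208 0.1223]
guard 2593 c [ 0.562  -0.2984] size [0.173  0.1236] ang 69.19 z [0.1122 0.1181 0.1197]
local offset [-0.00010197  0.00052394]
pan 1329 c [ 0.4772 -0.1135] size [0.0704 0.1526] ang 68.43 z [0.0823 0.0883 0.09  ]
```

View pics/w4.png

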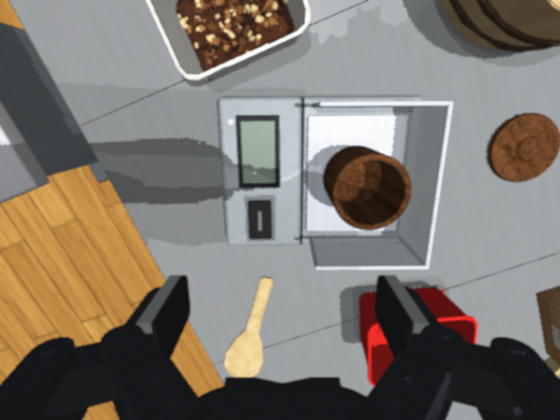

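The canister is centred within 0.5 mm. Next, view the pan.

```bash
python3 - <<'E'
from fit import *
a=plan(.445,-.078,.28,1.0,n=5)
E
```

```text
[[[-18.4, -32.9, 1.8], np.float64(-4.46)], [[-15.8, -34.3, 1.8], np.float64(-4.46)], [[-13.0, -35.4, 1.8], np.float64(-4.46)], [[-10.3, -36.3, 1.8], np.float64(-4.46)], [[-7.4, -37.0, 1.8], np.float64(-4.46)]]
```

Emit:
{"api": "drive_tool", "payload": {"targets": [[[-18.5,-33,2],-4.5],[[-16,-34.5,2],-4.5],[[-13,-35.5,2],-4.5],[[-10.5,-36.5,2],-4.5],[[-7.5,-37,2],-4.5]]}}

```text
t: 19.73
tcp_pos: [0.4442, -0.0762, 0.2796]
tool_rot: [1.0, 0.012, -0.001, -0.0]
contact_force: [0.0, -0.2, 0.5]
gripper_width: 0.0854
```

Emit:
{"api": "drive_tool", "payload": {"targets": [[[0,0,0],0],[[0,0,0],0],[[0,0,0],0]]}}

```text
t: 20.1
tcp_pos: [0.4446, -0.0787, 0.28]
tool_rot: [1.0, 0.009, -0.0, 0.0]
contact_force: [-0.4, 1.4, 0.1]
gripper_width: 0.0853
```

```bash
python3 - <<'E'
from fit import *
st();p,d,P=cloud('wrist');st();np.savez('w5.npz',p=p,P=P);cv2.imwrite('pics/w5.png',p[:,:,::-1])
Q=P.reshape(-1,3);Q=Q[np.isfinite(Q[:,0])]
r=rect(sel(Q,(.40,.58),(-.16,-.0),(.08,.1)),'pan')
a=plan(.4884-.0645,-.08,.15,1.2,n=4)
E
```

```text
t 20.1 tcp [ 0.4446 -0.0787  0.28  ] yaw 1.07 w 0.0853 F [-0.4  1.4  0.1] zax [-0. -0. -1.]
t 20.15 tcp [ 0.4445 -0.0786  0.2801] yaw 1.07 w 0.0852 F [-0.3  0.4  0. ] zax [-0. -0. -1.]
pan 2143 c [ 0.4995 -0.0671] size [0.163  0.1303] ang 1.27 z [0.0814 0.0882 0.0899]
[[[-5.2, 0.3, 32.5], np.float64(-0.03)], [[-5.2, 0.3, 32.5], np.float64(-0.03)], [[-5.2, 0.3, 32.5], np.float64(-0.03)], [[-5.2, 0.3, 32.5], np.float64(-0.03)]]
```

View pics/w5.png

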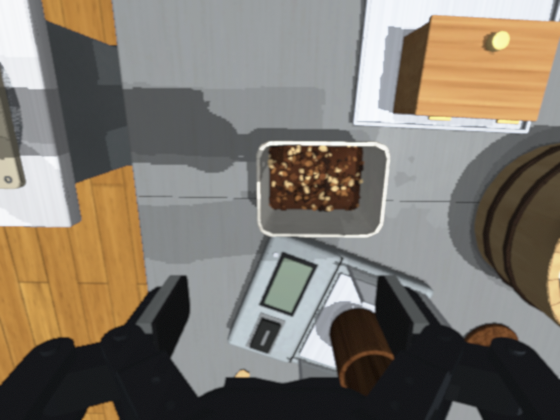

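```bash
python3 - <<'E'
from fit import *
Q=np.load('w5.npz')['P'].reshape(-1,3);Q=Q[np.isfinite(Q[:,0])]
r=rect(sel(Q,(.40,.58),(-.16,-.02),(.08,.1)),'pan')
a=np.radians(1.2); c=np.array(r[0]); g=c-.0645*np.array([np.cos(a),np.sin(a)]);print(g)
b=plan(g[0],g[1],.15,1.2,n=4)
E
```

```text
pan 2136 c [ 0.4876 -0.0803] size [0.1386 0.1046] ang 1.17 z [0.0814 0.0882 0.0899]
[ 0.42307001 -0.08166174]
[[[-5.4, 0.7, 32.5], np.float64(-0.03)], [[-5.4, 0.7, 32.5], np.float64(-0.03)], [[-5.4, 0.7, 32.5], np.float64(-0.03)], [[-5.4, 0.7, 32.5], np.float64(-0.03)]]
```

Emit:
{"api": "drive_tool", "payload": {"targets": [[[-5.5,0.5,32],0],[[-5.5,0.5,32],0],[[-5.5,0.5,32],0],[[-5,0.5,32],0],[[0,0,0],0]]}}

```text
t: 20.78
tcp_pos: [0.4211, -0.0804, 0.1508]
tool_rot: [1.0, 0.01, -0.003, -0.0]
contact_force: [-0.2, -0.5, -0.0]
gripper_width: 0.0856
```

Emit:
{"api": "drive_tool", "payload": {"targets": [[[0,0,0],0],[[0,0,0],0]]}}

```text
t: 21.02
tcp_pos: [0.4243, -0.0802, 0.1535]
tool_rot: [1.0, 0.01, 0.001, 0.0]
contact_force: [-0.6, 0.2, -0.2]
gripper_width: 0.0854
```

```bash
python3 - <<'E'
from fit import *
st(); b=plan(.4231,-.0817,.062,1.2,n=4)
E
```

```text
t 21.02 tcp [ 0.4243 -0.0802  0.1535] yaw 1.18 w 0.0854 F [-0.6  0.2 -0.2] zax [ 0.003 -0.    -1.   ]
[[[-0.3, 0.4, 22.9], np.float64(-0.01)], [[-0.3, 0.4, 22.9], np.float64(-0.01)], [[-0.3, 0.4, 22.9], np.float64(-0.01)], [[-0.3, 0.4, 22.9], np.float64(-0.01)]]
```

Emit:
{"api": "drive_tool", "payload": {"targets": [[[-0.3,0.4,23],0],[[-0.3,0.4,23],0],[[-0.3,0.4,23],0],[[-0.3,0.4,22],0],[[0,0,0],0]]}}

```text
t: 21.65
tcp_pos: [0.4218, -0.0815, 0.0611]
tool_rot: [1.0, 0.011, -0.0, 0.0]
contact_force: [-0.6, 0.2, -0.2]
gripper_width: 0.0856
```

Emit:
{"api": "drive_tool", "payload": {"targets": [[[0,0,0],0],[[0,0,0],0],[[0,0,0],0],[[0,0,0],0],[[0,0,0],0]], "fingers": 0}}

```text
t: 22.28
tcp_pos: [0.4217, -0.0814, 0.0619]
tool_rot: [1.0, 0.011, 0.0, 0.0]
contact_force: [-3.9, 1.8, 11.1]
gripper_width: 0.0057
```

```bash
python3 - <<'E'
from fit import *
st(); p,d,P=cloud('wrist');cv2.imwrite('pics/w6.png',p[:,:,::-1])
E
```

```text
t 22.27 tcp [ 0.4217 -0.0814  0.0619] yaw 1.25 w 0.0057 F [-3.9  1.8 11.1] zax [ 0.001 -0.    -1.   ]
```

View pics/w6.png

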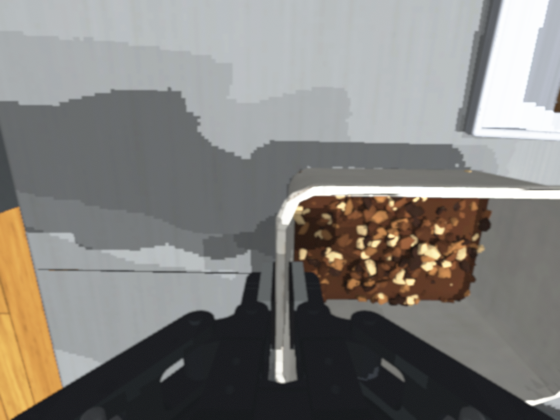

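Gripped. I lift and carry to the gap.

```bash
python3 - <<'E'
from fit import *
b=plan(.579,.153,.215,-1.7,n=6,start=(.4217,-.0814,.215,1.25))
E
```

```text
[[[27.1, -38.5, -0.0], 0.49], [[26.7, -38.7, -0.0], 0.49], [[26.4, -38.9, -0.0], 0.49], [[26.1, -39.2, -0.0], 0.49], [[25.7, -39.4, -0.0], 0.49]]
[[[25.4, -39.6, -0.0], 0.49]]
```

Emit:
{"api": "drive_tool", "payload": {"targets": [[[0,0,-8],0],[[0,0,-20],0],[[0,0,-40],0],[[0,0,-45],0],[[0,0,-40],0]]}}

```text
t: 22.95
tcp_pos: [0.4203, -0.0816, 0.2155]
tool_rot: [1.0, 0.01, -0.001, -0.0]
contact_force: [0.4, -0.8, -2.8]
gripper_width: 0.005
```

Emit:
{"api": "drive_tool", "payload": {"targets": [[[27,-38.5,0],0.5],[[27,-38.5,0],0.5],[[26.5,-39,0],0.5],[[26,-39,0],0.5],[[26,-39.5,0],0.5]]}}

```text
t: 23.58
tcp_pos: [0.5528, 0.1139, 0.2135]
tool_rot: [1.0, -0.012, -0.002, 0.001]
contact_force: [0.6, 0.1, -3.6]
gripper_width: 0.0055
```

Emit:
{"api": "drive_tool", "payload": {"targets": [[[25.5,-39.5,0],0.5],[[0,0,0],0],[[0,0,0],0],[[0,0,0],0]]}}

```text
t: 24.08
tcp_pos: [0.5791, 0.1504, 0.2139]
tool_rot: [1.0, -0.017, -0.001, 0.001]
contact_force: [-0.5, -1.0, -3.1]
gripper_width: 0.0049
```

```bash
python3 - <<'E'
from fit import *
st(); p,d,P=cloud('wrist');p2,d2,P2=cloud('scene');p3,d3,P3=cloud('top');np.savez('w7.npz',a=P,b=P2,c=P3);cv2.imwrite('pics/w7.png',np.hstack([cv2.resize(p[:,:,::-1],(400,300)),cv2.resize(p2[110:260,110:310,::-1],(400,300))])); st()
for X,n in((P,'w'),(P2,'s'),(P3,'t')):
    Q=X.reshape(-1,3);Q=Q[np.isfinite(Q[:,0])]
    T=sel(Q,(.63,.75),(.05,.25),(.215,.26)); rect(T,n) if len(T)>20 else print(n,len(T))
b=plan(.579,.153,.215,-1.7,n=1)
E
```

```text
t 24.07 tcp [0.5791 0.1504 0.2139] yaw -1.9 w 0.0049 F [-0.5 -1.  -3.1] zax [-0.002 -0.002 -1.   ]
t 24.23 tcp [0.5797 0.1512 0.2144] yaw -1.88 w 0.0051 F [ 0.  -0.5 -3.2] zax [-0.    -0.001 -1.   ]
w 6739 c [0.6718 0.1467] size [0.083  0.1085] ang 0.22 z [0.2159 0.2256 0.2361]
s 217 c [0.6891 0.1757] size [0.0567 0.1171] ang 42.71 z [0.2163 0.2257 0.2367]
t 136 c [0.6911 0.1307] size [0.1235 0.0683] ang 59.04 z [0.2163 0.2278 0.2351]
[[[-0.8, -1.8, -0.6], np.float64(-0.18)]]
```

View pics/w7.png

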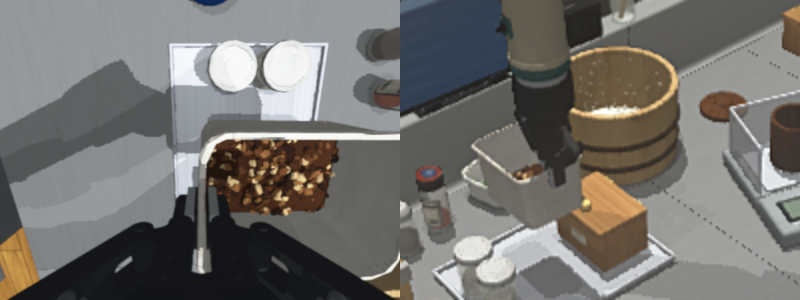

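```bash
python3 - <<'E'
from fit import *
Q=np.load('w7.npz')['a'].reshape(-1,3);Q=Q[np.isfinite(Q[:,0])]
T=sel(Q,(.58,.74),(.05,.25),(.17,.27))
# extreme y per x-bin
for x in np.arange(.585,.73,.01):
    B=T[abs(T[:,0]-x)<.004]
    if len(B)<5: continue
    hi=B[B[:,1]>np.percentile(B[:,1],99.0)]; i=B[:,1].argmax(); j=B[:,1].argmin()
    print(round(x,3),'ymax',np.round(B[i],4)[1:],'ymin',np.round(B[j],4)[1:],'zmax',round(B[:,2].max(),4))
print(T[:,0].max())
E
```

```text
0.585 ymax [0.2006 0.2394] ymin [0.1047 0.232 ] zmax 0.2699
0.595 ymax [0.2027 0.2397] ymin [0.1303 0.1708] zmax 0.2699
0.605 ymax [0.2024 0.2373] ymin [0.1056 0.1723] zmax 0.27
0.615 ymax [0.2019 0.2364] ymin [0.1036 0.1831] zmax 0.27
0.625 ymax [0.2013 0.2356] ymin [0.1035 0.1758] zmax 0.239
0.635 ymax [0.2008 0.2363] ymin [0.0987 0.2217] zmax 0.2384
0.645 ymax [0.2002 0.233 ] ymin [0.1013 0.1883] zmax 0.2375
0.655 ymax [0.1997 0.2323] ymin [0.1002 0.1948] zmax 0.2369
0.665 ymax [0.1991 0.2332] ymin [0.0984 0.2067] zmax 0.2362
0.675 ymax [0.1987 0.2328] ymin [0.097  0.2199] zmax 0.2358
0.685 ymax [0.1983 0.2324] ymin [0.0948 0.2322] zmax 0.2351
0.695 ymax [0.1975 0.2299] ymin [0.0926 0.2315] zmax 0.2332
0.705 ymax [0.188  0.2148] ymin [0.0951 0.2311] zmax 0.2323
0.715 ymax [0.1825 0.211 ] ymin [0.1027 0.2303] zmax 0.2317
0.7134453102423195
```

Emit:
{"api": "drive_tool", "payload": {"targets": [[[0,-1.5,20],-1.3],[[-0.5,0,30],0],[[0,0,30],0],[[0,0,10],0],[[0,0,0],0]]}}

```text
t: 24.85
tcp_pos: [0.5795, 0.1536, 0.1243]
tool_rot: [1.0, -0.005, -0.0, 0.0]
contact_force: [0.2, 0.3, -3.3]
gripper_width: 0.0051
```

```bash
python3 - <<'E'
from fit import *
st(); p,d,P=cloud('wrist');st();cv2.imwrite('pics/w8.png',p[:,:,::-1])
Q=P.reshape(-1,3);Q=Q[np.isfinite(Q[:,0])]
T=sel(Q,(.58,.74),(.05,.212),(.10,.16))
for x in np.arange(.585,.73,.02):
    B=T[abs(T[:,0]-x)<.004]
    if len(B)<5: continue
    i=B[:,1].argmax(); j=B[:,1].argmin()
    print(round(x,3),'ymax',np.round(B[i],4)[1:],'ymin',np.round(B[j],4)[1:],'zmax',round(B[:,2].max(),4))
J=sel(Q,(.57,.72),(.205,.28),(.085,.097));rect(J,'jars')
E
```

```text
t 24.85 tcp [0.5795 0.1536 0.1243] yaw -0.52 w 0.0051 F [ 0.2  0.3 -3.3] zax [-0.001 -0.    -1.   ]
t 24.9 tcp [0.5801 0.154  0.1251] yaw -0.51 w 0.0053 F [-0.7  0.5 -3.1] zax [ 0.001  0.    -1.   ]
0.585 ymax [0.2038 0.1495] ymin [0.1088 0.141 ] zmax 0.16
0.605 ymax [0.2062 0.1504] ymin [0.2002 0.1007] zmax 0.1517
0.625 ymax [0.2056 0.1468] ymin [0.1996 0.1016] zmax 0.1501
0.645 ymax [0.205  0.1465] ymin [0.1033 0.1398] zmax 0.149
0.665 ymax [0.2044 0.1445] ymin [0.1042 0.1174] zmax 0.1477
0.685 ymax [0.2038 0.1427] ymin [0.1012 0.1401] zmax 0.1462
0.705 ymax [0.1946 0.1267] ymin [0.0986 0.1414] zmax 0.144
jars 18271 c [0.6462 0.2399] size [0.0539 0.1116] ang 89.25 z [0.0907 0.0925 0.0938]
```

View pics/w8.png

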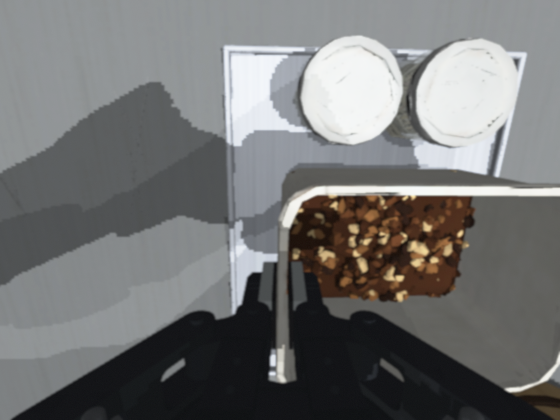

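Emit:
{"api": "drive_tool", "payload": {"targets": [[[0,2,15],0],[[-0.5,0,15],0],[[0,0,10],0],[[0,0,0],0],[[0,0,0],0]]}}

```text
t: 25.52
tcp_pos: [0.5793, 0.1521, 0.0844]
tool_rot: [1.0, -0.004, 0.0, -0.0]
contact_force: [0.6, 0.3, -2.9]
gripper_width: 0.0049
```

```bash
python3 - <<'E'
from fit import *
p,d,P=cloud('wrist');st();
Q=P.reshape(-1,3);Q=Q[np.isfinite(Q[:,0])]
T=sel(Q,(.58,.74),(.05,.212),(.098,.16))
for x in np.arange(.605,.71,.02):
    B=T[abs(T[:,0]-x)<.004]
    i=B[:,1].argmax(); print(round(x,3),'ymax',np.round(B[i],4)[1:])
J=sel(Q,(.57,.72),(.213,.28),(.085,.097));rect(J,'jars')
p,d=robot.camera('top');cv2.imwrite('pics/t8.png',cv2.resize(p[130:230,120:270,::-1],None,fx=5,fy=5))
p,d=robot.camera('scene');cv2.imwrite('pics/s9.png',cv2.resize(p[130:290,100:300,::-1],None,fx=3.6,fy=3.6))
E
```

```text
t 25.57 tcp [0.5795 0.1521 0.0847] yaw -0.5 w 0.0055 F [ 0.  -0.2 -3.6] zax [ 0.001  0.    -1.   ]
0.605 ymax [0.2042 0.1095]
0.625 ymax [0.2038 0.1083]
0.645 ymax [0.2032 0.1062]
0.665 ymax [0.2026 0.1044]
0.685 ymax [0.202  0.1022]
0.705 ymax [0.1123 0.1005]
jars 28755 c [0.6423 0.2399] size [0.0532 0.1051] ang 89.54 z [0.0899 0.0917 0.093 ]
```

View pics/s9.png

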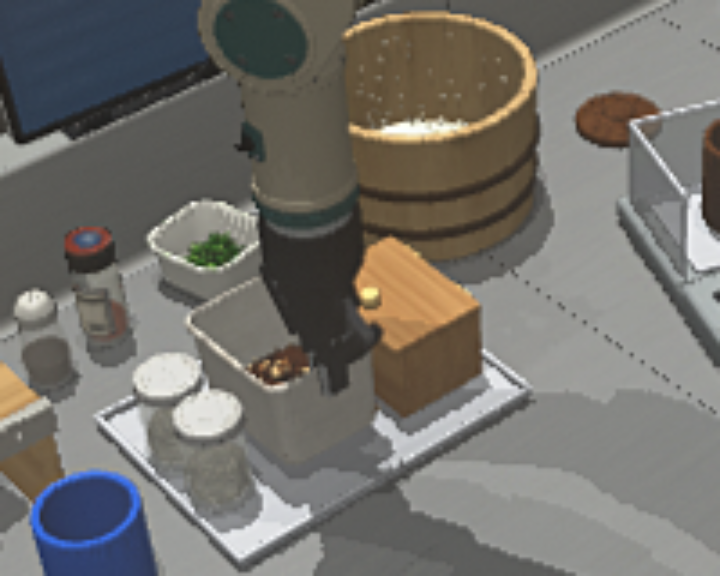

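Emit:
{"api": "drive_tool", "payload": {"targets": [[[0,0,4],0],[[0,0,4],0],[[0,0,0],0]]}}

```text
t: 26.05
tcp_pos: [0.5791, 0.1519, 0.0761]
tool_rot: [1.0, -0.004, 0.0, -0.0]
contact_force: [-0.4, -0.2, -2.1]
gripper_width: 0.0051
```

Emit:
{"api": "drive_tool", "payload": {"targets": [[[0,0,2.5],0],[[0,0,2],0],[[0,0,0],0]]}}

```text
t: 26.42
tcp_pos: [0.5783, 0.1524, 0.073]
tool_rot: [1.0, -0.004, -0.0, 0.0]
contact_force: [-6.1, -0.1, 10.5]
gripper_width: 0.0051
```

Emit:
{"api": "drive_tool", "payload": {"targets": [[[0,0,2],0],[[0,0,0],0]]}}

```text
t: 26.68
tcp_pos: [0.5781, 0.1526, 0.0715]
tool_rot: [1.0, -0.004, -0.0, -0.0]
contact_force: [-9.1, -0.7, 13.4]
gripper_width: 0.0051
```

Emit:
{"api": "drive_tool", "payload": {"targets": [[[0,0,0],0],[[0,0,0],0],[[0,0,0],0]], "fingers": 60}}

```text
t: 27.05
tcp_pos: [0.5794, 0.1517, 0.0697]
tool_rot: [1.0, -0.004, 0.0, -0.0]
contact_force: [-0.5, 0.2, 0.6]
gripper_width: 0.0514
```

Emit:
{"api": "drive_tool", "payload": {"targets": [[[0,0,-15],0],[[0,0,-40],0],[[0,0,-55],0],[[-10,0,-55],0],[[0,0,-45],0]]}}

```text
t: 27.68
tcp_pos: [0.5687, 0.1524, 0.2833]
tool_rot: [1.0, -0.004, 0.001, -0.0]
contact_force: [1.2, -0.6, -0.3]
gripper_width: 0.0514
```

Emit:
{"api": "drive_tool", "payload": {"targets": [[[0,0,0],0],[[0,0,0],0],[[0,0,0],0]]}}

```text
t: 28.05
tcp_pos: [0.5683, 0.1515, 0.2785]
tool_rot: [1.0, -0.004, -0.001, 0.0]
contact_force: [-0.4, 0.2, -0.7]
gripper_width: 0.0512
```

```bash
python3 - <<'E'
from fit import *
p,d,P=cloud('wrist');st();cv2.imwrite('pics/w9.png',p[:,:,::-1]);np.savez('w9.npz',P=P)
Q=P.reshape(-1,3);Q=Q[np.isfinite(Q[:,0])]
rect(sel(Q,(.55,.74),(.091,.211),(.087,.1)),'pan')
rect(sel(Q,(.55,.73),(-.03,.09),(.078,.09)),'salt')
for nm,x in (('jarN',(.57,.645)),('jarF',(.645,.72))):
    T=sel(Q,x,(.207,.28),(.085,.11)); (cx,cy),r=cv2.minEnclosingCircle(T[:,:2].astype(np.float32)); print(nm,len(T),cx,cy,r,np.median(T[:,2]))
E
```

```text
t 28.1 tcp [0.5683 0.1516 0.2784] yaw -0.5 w 0.0515 F [-0.2 -0.2  0. ] zax [-0.003 -0.001 -1.   ]
pan 2141 c [0.6433 0.1507] size [0.1046 0.139 ] ang 87.97 z [0.0882 0.0941 0.0957]
salt 5438 c [0.6405 0.04  ] size [0.0931 0.1241] ang 88.39 z [0.0836 0.0852 0.0863]
jarN 2521 0.6164965629577637 0.24046163260936737 0.027208197861909866 0.09146367254501492
jarF 2544 0.6752337217330933 0.238829106092453 0.027189210057258606 0.09144885619065693
```

View pics/w9.png

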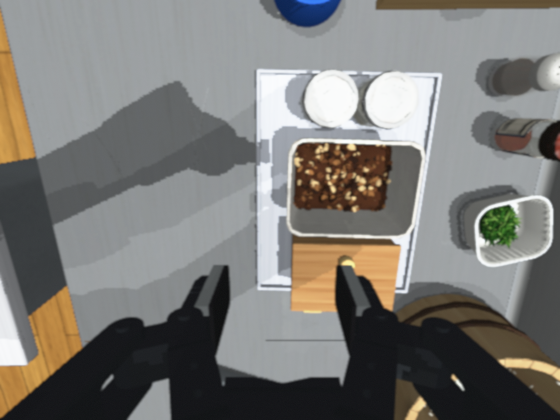

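The pan is flat and centred, and the jars and box are unmoved. Now the tare key: fingers shut, turned so the narrow side runs along the key's 30 mm.

```bash
python3 - <<'E'
from fit import *
b=plan(.4257,-.3042,.20,69,n=10)
E
```

```text
[[[-13.9, 45.7, 7.8], np.float64(-6.95)], [[-19.3, 43.7, 7.8], np.float64(-6.95)], [[-24.4, 41.0, 7.8], np.float64(-6.95)], [[-29.2, 37.8, 7.8], np.float64(-6.95)], [[-33.6, 34.0, 7.8], np.float64(-6.95)]]
[[[-37.4, 29.6, 7.8], np.float64(-6.95)], [[-40.8, 24.9, 7.8], np.float64(-6.95)], [[-43.5, 19.8, 7.8], np.float64(-6.95)], [[-45.5, 14.4, 7.8], np.float64(-6.95)], [[-46.9, 8.8, 7.8], np.float64(-6.95)]]
```

Emit:
{"api": "drive_tool", "payload": {"targets": [[[-14,45.5,8],-7],[[-19.5,43.5,8],-7],[[-24.5,41,8],-7],[[-29,38,8],-7],[[-33.5,34,8],-7]], "fingers": 0}}

```text
t: 28.72
tcp_pos: [0.4971, -0.0772, 0.2387]
tool_rot: [0.954, 0.299, -0.001, -0.0]
contact_force: [-0.1, 0.5, -0.4]
gripper_width: -0.0001
```

Emit:
{"api": "drive_tool", "payload": {"targets": [[[-37.5,29.5,8],-7],[[-41,25,8],-7],[[-43.5,20,8],-7],[[-45.5,14.5,8],-7],[[-47,9,8],-7]]}}

```text
t: 29.35
tcp_pos: [0.4275, -0.3058, 0.1987]
tool_rot: [0.82, 0.572, 0.0, -0.001]
contact_force: [-0.1, -0.1, -0.4]
gripper_width: 0.0001
```

Emit:
{"api": "drive_tool", "payload": {"targets": [[[0,0,0],0],[[0,0,0],0],[[0,0,0],0]]}}

```text
t: 29.72
tcp_pos: [0.4291, -0.3031, 0.1999]
tool_rot: [0.821, 0.571, 0.0, -0.0]
contact_force: [-0.5, -0.1, -0.3]
gripper_width: -0.0001
```

```bash
python3 - <<'E'
from fit import *
st();b=plan(.4257,-.3042,.07,69,n=4)
E
```

```text
t 29.73 tcp [ 0.4291 -0.3031  0.1999] yaw 69.63 w -0.0001 F [-0.5 -0.1 -0.3] zax [ 0.     0.001 -1.   ]
[[[-0.6, -0.7, 32.5], np.float64(0.16)], [[-0.6, -0.7, 32.5], np.float64(0.16)], [[-0.6, -0.7, 32.5], np.float64(0.16)], [[-0.6, -0.7, 32.5], np.float64(0.16)]]
```

Emit:
{"api": "drive_tool", "payload": {"targets": [[[-0.5,-0.7,35],0],[[-0.5,-0.7,35],0],[[-0.5,-0.7,35],0],[[-0.5,-0.7,33],0],[[0,0,0],0]]}}

```text
t: 30.35
tcp_pos: [0.4243, -0.3035, 0.0604]
tool_rot: [0.821, 0.571, -0.001, -0.002]
contact_force: [0.1, 0.4, 0.4]
gripper_width: -0.0005
```

```bash
python3 - <<'E'
from fit import *
p,d=robot.camera('scene');st();cv2.imwrite('pics/s10.png',cv2.resize(p[130:250,250:370,::-1],None,fx=4.5,fy=4.5))
E
```

```text
t 30.4 tcp [ 0.4255 -0.3041  0.0618] yaw 69.63 w -0.0001 F [-0.2 -0.6  0.5] zax [-0.001  0.001 -1.   ]
```

View pics/s10.png

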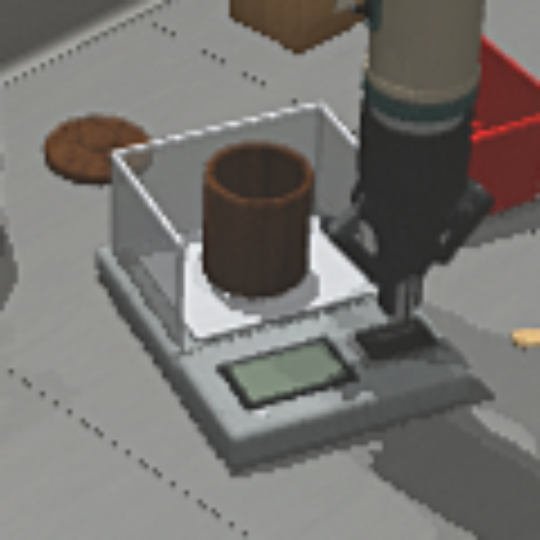

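Emit:
{"api": "drive_tool", "payload": {"targets": [[[0,0,12],0],[[0,0,5],0],[[0,0,0],0]]}}

```text
t: 30.78
tcp_pos: [0.425, -0.3056, 0.0449]
tool_rot: [0.822, 0.57, -0.0, 0.0]
contact_force: [-0.5, 0.2, -0.1]
gripper_width: -0.0003
```

Emit:
{"api": "drive_tool", "payload": {"targets": [[[0,0,3],0],[[0,0,3],0],[[0,0,0],0]]}}

```text
t: 31.15
tcp_pos: [0.4254, -0.3058, 0.039]
tool_rot: [0.822, 0.57, 0.0, 0.0]
contact_force: [-0.5, -0.6, 3.3]
gripper_width: 0.0001
```

Emit:
{"api": "drive_tool", "payload": {"targets": [[[0,0,2],0],[[0,0,0],0]]}}

```text
t: 31.4
tcp_pos: [0.4254, -0.3058, 0.0371]
tool_rot: [0.822, 0.57, 0.0, 0.0]
contact_force: [0.2, 0.1, 4.8]
gripper_width: -0.0001
```

Emit:
{"api": "drive_tool", "payload": {"targets": [[[0,0,2],0],[[0,0,0],0]]}}

```text
t: 31.65
tcp_pos: [0.4255, -0.3058, 0.0368]
tool_rot: [0.822, 0.57, -0.0, 0.001]
contact_force: [-3.8, 1.6, 23.2]
gripper_width: -0.0004
```

The key is at its hard stop: the force jumped from 4.8 to 23 N while z stayed at 0.037. I release and retreat.

Emit:
{"api": "drive_tool", "payload": {"targets": [[[0,0,0],0],[[0,0,-8],0],[[0,0,-20],0],[[0,0,-50],0],[[0,0,-50],0]]}}

```text
t: 32.28
tcp_pos: [0.4243, -0.305, 0.1635]
tool_rot: [0.822, 0.57, -0.0, -0.001]
contact_force: [1.1, -1.0, 0.4]
gripper_width: -0.0001
```

Emit:
{"api": "drive_tool", "payload": {"targets": [[[0,-20,-50],0],[[0,-10,-40],0],[[0,0,0],0],[[0,0,0],0],[[0,0,0],0]]}}

```text
t: 32.9
tcp_pos: [0.3963, -0.2947, 0.2515]
tool_rot: [0.822, 0.57, -0.0, -0.001]
contact_force: [-0.2, -0.1, 0.4]
gripper_width: -0.0001
```

```bash
python3 - <<'E'
from fit import *
st()
p,d,P=cloud('scene');p2,d2,P2=cloud('top');p3,d3,P3=cloud('wrist')
for c,n in (('top','pan'),('top','canister'),('scene','pan'),('scene','canister')):
  print(c,n,[(round(r['score'],2),[round(float(v),4) for v in r['at']]) for r in robot.landmark_of(c,n)])
cv2.imwrite('pics/f1.png',cv2.resize(p[110:300,100:380,::-1],None,fx=2.8,fy=2.8))
cv2.imwrite('pics/f2.png',cv2.resize(p2[130:260,120:340,::-1],None,fx=3.6,fy=3.6))
for X in (P2,P3):
    Q=X.reshape(-1,3);Q=Q[np.isfinite(Q[:,0])]
    T=sel(Q,(.5,.6),(-.345,-.245),(.114,.135))
    if len(T)>20: circ(T,'can',.036)
    T=sel(Q,(.55,.74),(.091,.211),(.087,.1))
    if len(T)>20: rect(T,'pan')
    T=sel(Q,(.37,.48),(-.36,-.25),(.039,.05))
    if len(T)>20: print('key z',np.median(T[:,2]))
E
```

```text
t 32.9 tcp [ 0.3963 -0.2947  0.2515] yaw 69.51 w -0.0001 F [-0.2 -0.1  0.4] zax [-0.002  0.002 -1.   ]
top pan [(0.85, [0.6404, 0.148, 0.0075]), (0.75, [0.3872, -0.7111, -0.0013]), (0.57, [0.56, -0.5313, 0.0003])]
top canister [(0.92, [0.5559, -0.2979, 0.0359]), (0.61, [0.6715, 0.2384, 0.006]), (0.18, [0.6455, 0.1506, 0.0041])]
scene pan [(0.81, [0.6388, 0.1489, 0.0057]), (0.68, [0.5581, -0.539, -0.0036]), (0.53, [0.3878, -0.711, 0.0005])]
scene canister [(0.7, [0.5917, 0.3653, -0.0023]), (0.6, [0.5551, -0.2936, 0.035]), (0.17, [0.5539, -0.2952, 0.0322])]
can 101 [ 0.5542 -0.2959  0.0361] z [0.1158 0.1207 0.1249]
pan 168 c [0.6432 0.1544] size [0.1144 0.1386] ang 87.99 z [0.0879 0.0928 0.098 ]
can 217 [ 0.6341 -0.322   0.1213] z [0.1147 0.1202 0.1223]
key z 0.04368061538557416
```

View pics/f1.png

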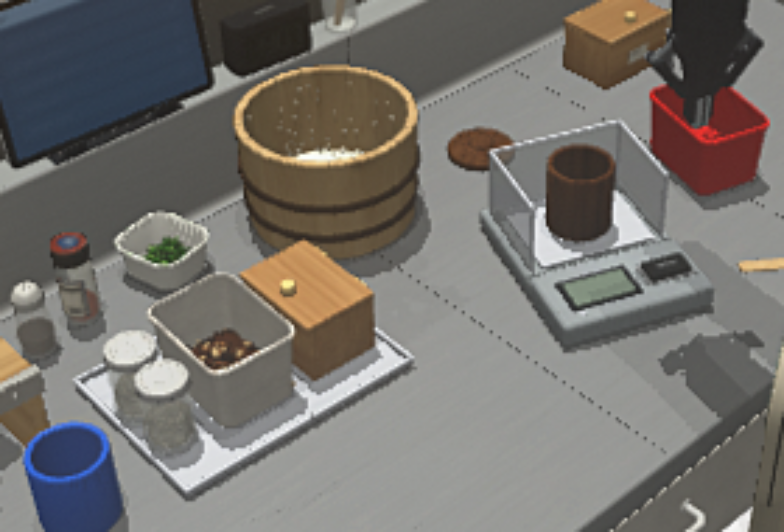

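View pics/f2.png

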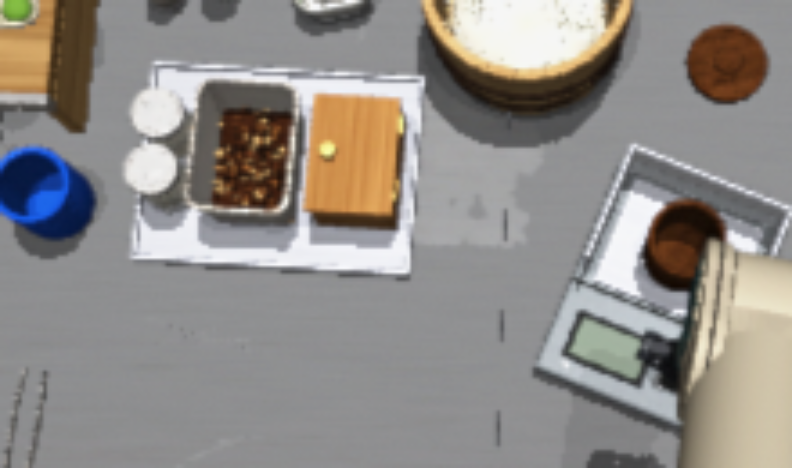

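The pan stands in the gap, the canister is centred on the scale, the key has sprung back up and the gripper is clear. I hand the job in.

```bash
python3 -c "
from cell import robot
print(robot.hand_in())"
```

```text
the job is handed in; nothing more can be done
None
```

The swap is done, the tare key was pressed fully, and the job was handed in at about 33 s of the 72 s limit. I set the pan down on the worktop first, put the canister on the scale, then moved the pan into the gap and pressed the key.

**Last checks:**
- **Pan:** it stands flat at (0.643, 0.151), turned -2°, against a gap centre of about (0.644, 0.150) turned -1.7°. That leaves about 10 mm to the jars and to the salt box.
- **Canister:** it stands free, within about 0.5 mm of the platform centre.
- **Jars and salt box:** their measured positions are unchanged to within 1 mm.
- **Tare key:** it bottomed at z = 0.037, where the force rose from 4.8 to 23 N at the stop. It came back up to 0.0437 afterwards.

**Checks that disagreed:**
- A final overhead fit of the pan gave a width of 114 mm and y = 0.154. The closer wrist view gave y = 0.151 and a size that matches the pan, so I trusted that; the overhead fit probably took in part of a neighbour's edge.
- The pan hung 3–4° off level while held by its wall, and settled flat when released.

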